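# Unscrew the port plug of a gas cell

## Robot

A 6-joint arm with a two-finger parallel gripper is mounted at the origin on a cart in front of the work surface, level with it; the furniture and walls round the work are solid. World frame = base frame: x ahead of the robot, y to its left, z up, the work surface at z = 0. Lengths are in m, angles in degrees, forces in N, time in s.
With the tool pointing down it reaches from about 0.375 to 0.925 m from the base axis. Payload 5.7 kg.
Tool frame: the origin (TCP) lies midway between the tips of the shut fingers; the grasp point (between the pads) lies 19 mm behind it; y points along the fingers, z is the direction in which the jaws open and shut, and the axes are right-handed (so a half turn about y gives the same grasp; the last joint's range is limited). The gripper opens to 85 mm and grips with 20 to 120 N. Pads are 22 mm wide; open, the fingers measure 114 mm over their backs; the gripper's body (76 mm by 85 mm) begins 54 mm behind the grasp point. The pads swing forward as they close: fully open they stand 13 mm farther back than shut.
Start: joints at [59.696, 20.558, 86.54, -0, 72.909, -6.595], TCP at [0.241, 0.549, 0.231] pointing down, gripper open.
Joint ranges: [-170.27, 170.27], [-57.76, 135], [12.27, 136.19], [-55.21, 235.2], [11.17, 155.16], [-170.74, 170.74]. Speed limits (degrees/s): [136.94, 136.94, 180, 180, 180, 180].

## Interface

Orientations are given as a 3x3 rotation matrix whose columns are the frame's x, y, z axes.
In Python, from cell import bot, vision, job gives the robot as it stands.
- The arm moves only by the tool play_rows, never from a script. Its argument "rows" is a list of rows, each an object with "rotation": the turn, a rotation vector about the world's x, y, z in degrees, a list of three; "offset": the shift along the world's x, y, z in mm, a list of three; "grip": the opening, from 0 (shut) to 1 (fully open). In form: [{"rotation": [rx, ry, rz], "offset": [tx, ty, tz], "grip": grip}, ...]. A call has exactly 10 rows; each row shifts and turns the commanded pose from where the row before left it; what a row does not reach is not made up. A row lasts 1/8 s, in which the tool goes at most 62.5 mm and 10.7 degrees, less where a joint would pass 70% of its speed; a pose out of reach is approached as far as the arm can. A call with a gripper value outside its range is refused whole. The fingers move at their own pace and stop on an object; "squeeze" is the grip in N (left out, the last holds). Time passes only in rows, so rows that do not move let the fingers close, or fill a call up. It gives the time, the measured TCP pose, the force and the opening at its end, in the units of the state.
- bot.get_state(): the state, without advancing time (a new reading comes with each control period).
- vision.grab_frame(name): name is "scene" or "top" or "wrist"; returns the picture (480x640x3 uint8, blue, green, red); there is no depth.
- vision.camera_info(name): a dict with "fx", "fy", "cx", "cy" (pixels), "cam_to_world" (4x4, takes a point from camera to world coordinates). Camera axes: x right, y up, looking along -z (the intrinsics and any distortion apply to the point x, -y, -z); pixel columns grow to the right and rows downward; lengths in m; the calibration is good to about 2 mm. A picture is of the moment at which its call begins: read the wrist's pose just before it. camera_info takes no time and is no camera call; for the wrist camera it gives the pose at the moment of the call.
- job.hand_in(): hands the job in, once; it reports no verdict.
The state is a dict: "time": time; "joints": joint angles; "joint_velocities": joint speeds; "tau": joint torques, N m; "ee_pos": TCP position; "tcp_rot": TCP orientation; "force": force on the tool from outside, world axes, zero at the start; "torque": the same for the moment, N m; "gripper_width": opening from 0.0 (shut) to 1.0 (fully open).
Only numpy, scipy, OpenCV 4.12 (cv2) and the standard library are available. Lean on these libraries where they do the work, as an engineer would, in place of code of your own. Each camera call takes 0.05 s, during which the arm holds its last target.

## Task

Open the gas cell: turn its spoked plug counter-clockwise (its spokes can be pushed round one after another) until the thread lets go, then draw the plug out of the port and lay it down gently inside the blue parts tray. Leave the bottle, jar and the other things on the table where they stand.

Things in the scene. Friction and masses are not known exactly. Their poses are not given: they have to be found in the camera images.
- cell: Gas cell: aluminium block fixed to the table, 96 mm wide along its y, 46 mm deep with a round tail to 64 mm, 118 mm high (130 mm with the fittings on top), bolted feet to 62 mm either side. A round steel port in its front holds the plug. Origin on the table straight under the port's mouth; axes as port. The block's front face stands 6 mm behind the mouth.
- port (a point): Centre of the horizontal port's mouth, on the port's axis, 75 mm above the table. x points straight into the cell along that axis, y to the left as one faces the port, z up. Two fixed pins inside the bore run in the plug's thread. The plug has about 1 mm of play in the bore, so its front droops by about 3 deg.
- plug: Plug screwed in the port, 99 mm long, 0.15 kg; origin on its axis at the flange's seat (in the mouth's plane when tight), x towards the shank's nose. Steel flange 48 mm across, 5 mm thick; red hub 30 mm across, 15 mm long, with four spokes; black stub at the front; behind the flange a brass threaded shank 34 mm across, 57 mm long with its pilot nose. At the start its axes are parallel to the port's.
- plug_grip (a point): Middle of the plug's black round stub (22 mm across, 22 mm long), which can be pinched; on the axis, 31 mm in front of the seat; axes as the plug. Thread: right-hand, coarse, 22 mm a turn; a few newtons at a spoke turn it, and turning drives it out. It lets go after about 230 deg, 14 mm out; until then it cannot be pulled. Then it sits loosely 43 mm deep and slides straight out.
- spokes (a point): Centre of the plug's four spokes, on the axis, 13 mm in front of the seat; axes as the plug. Spokes: steel rods with red tips, 10 mm thick, reaching 49 mm from the axis, square to one another; one leans 35 deg from the plug's +z towards its -y. Unscrewing is counter-clockwise as one faces the port: a spoke that points up moves to the left (port's +y).
- plug_middle (a point): Middle of the plug, on its axis, 7 mm behind the seat, 38 mm from the stub's middle towards the nose; axes as the plug.
- tray: Blue square parts tray with black liner, fixed, 126x126 mm outside, 14 mm high, walls 4 mm, inner floor 6 mm above the table. Origin: centre of its underside; x and y along its sides.
- ipa_bottle: amber dropper bottle, 39 mm across, 108 mm tall; bystander, stands close in front of the cell to one side of the plug. Origin: centre of its underside.
- swab_jar: clear jar with blue lid, 54 mm across, 70 mm tall; bystander, stands close in front of the cell on the other side of the plug. Origin: centre of its underside.
- objective_can: white can with black lid, 47 mm across, 62 mm tall; bystander. Origin: centre of its underside.
- spare_objective: steel microscope objective standing upright, 33 mm across, 57 mm tall; bystander. Origin: centre of its underside.
- kapton_roll: amber tape roll lying flat, 60 mm across, 16 mm tall; bystander. Origin: centre of its underside.
- cal_box: flat blue box, 50x50x13 mm; bystander. Origin: centre of its underside.
- tip_box_1: flat grey box with clear lid, 45x62x16 mm; bystander. Origin: centre of its underside.

How it is judged:
By the outcome, as a careful person would: the job done as asked, in the order asked, and still so for the second after the job is handed in, with the robot touching nothing.
It also fails if it takes over 66 s, if anything falls off the work surface, if the arm or the gripper's body presses on something with over 40 N, if the wrist force passes 120 N, or if a joint passes its speed limit or range.

## Working session

There is one attempt and no reset: what is moved stays moved. The work goes in short steps, Python scripts to look and compute and a tool call to move; the robot and the scene stay as the last step left them, time stands still between calls to the robot, and variables do not carry over. Pictures are saved under pics/ and viewed, and the job is handed in when it is done.

Besides the shell and the picture viewer there is one more tool, called by a JSON object that holds its "name" and its "arguments", one argument or row to a line. play_rows: Moves the arm, as the interface text tells. Its arguments: {"type":"object","properties":{"rows":{"type":"array","items":{"type":"object","properties":{"rotation":{"type":"array","items":{"type":"number"}},"offset":{"type":"array","items":{"type":"number"}},"grip":{"type":"number"}}}},"squeeze":{"type":"number"}},"required":["rows"]}

```bash
ls; mkdir -p pics; python3 - <<'E'
from cell import bot, vision, job
import cv2, numpy as np
np.set_printoptions(precision=4,suppress=True)
s=bot.get_state(); print(s)
for n in ("scene","top","wrist"):
    i=vision.camera_info(n); print(n,i)
    cv2.imwrite(f"pics/{n}0.png",vision.grab_frame(n))
E
```

```text
pics
{'time': 0.0, 'joints': array([59.6949, 20.5987, 86.6001, -0.0009, 72.9089, -6.594 ]), 'joint_velocities': array([ 0.0091,  0.0287, -0.0386, -0.0237, -0.0527, -0.0815]), 'tau': array([ -0.0005, -52.7614, -27.8633,  -0.0003,   0.0131,   0.    ]), 'ee_pos': array([0.2409, 0.5487, 0.2304]), 'tcp_rot': array([[ 0.9156, -0.0009,  0.4021],
       [-0.4021, -0.0016,  0.9156],
       [-0.0002, -1.    , -0.0019]]), 'force': array([-0.4818,  0.2033, -0.274 ]), 'torque': array([-0.0148, -0.0213,  0.0043]), 'gripper_width': 1.0009067978241484}
scene {'fx': 472.45560675266046, 'fy': 472.45560675266046, 'cx': 311.57834218825906, 'cy': 239.07353516305372, 'cam_to_world': array([[ 0.8103,  0.4365, -0.3911,  0.0142],
       [-0.5859,  0.5919, -0.5535, -0.8054],
       [-0.0101,  0.6776,  0.7353,  1.0111],
       [ 0.    ,  0.    ,  0.    ,  1.    ]])}
top {'fx': 436.3148990384926, 'fy': 436.3148990384926, 'cx': 313.14757777860683, 'cy': 236.2090201738589, 'cam_to_world': array([[ 0.0217,  0.9815, -0.1901,  0.3266],
       [-0.9994,  0.0263,  0.0212, -0.0954],
       [ 0.0258,  0.1895,  0.9815,  1.089 ],
       [ 0.    ,  0.    ,  0.    ,  1.    ]])}
wrist {'fx': 362.05638010676705, 'fy': 362.05638010676705, 'cx': 316.5596002129702, 'cy': 235.35924103759393, 'cam_to_world': array([[ 0.4011, -0.8659, -0.2989,  0.164 ],
       [ 0.916 ,  0.3791,  0.1311,  0.5828],
       [-0.0002, -0.3264,  0.9452,  0.3738],
       [ 0.    ,  0.    ,  0.    ,  1.    ]])}
```

View pics/scene0.png

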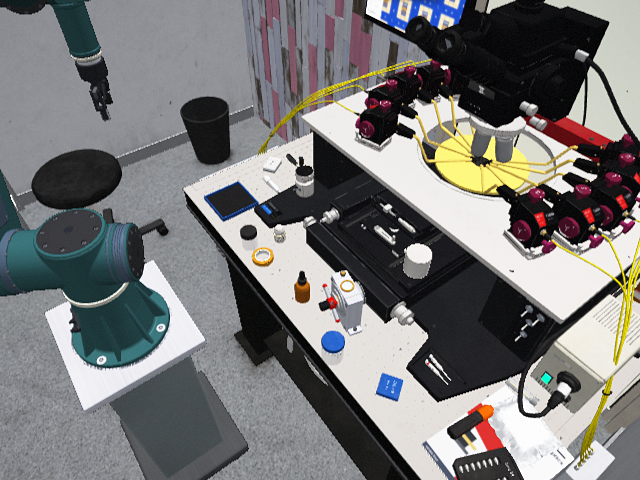

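View pics/top0.png

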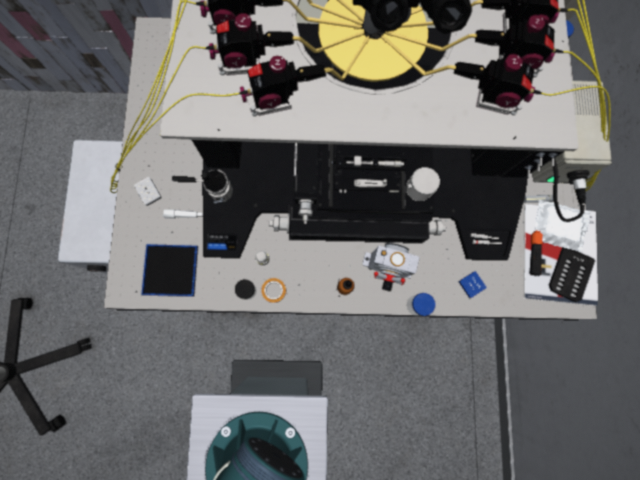

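View pics/wrist0.png

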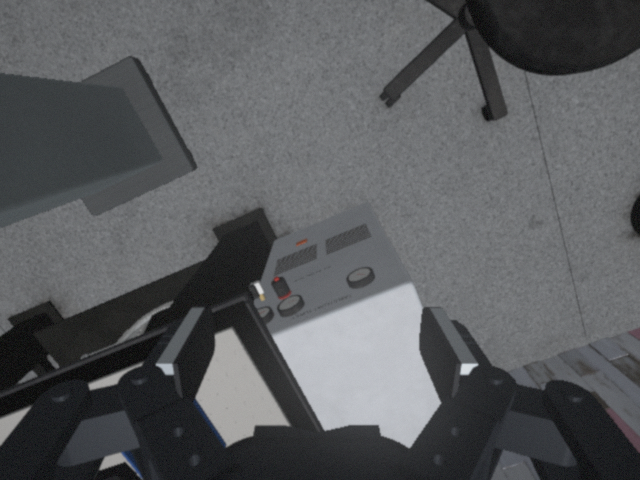

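The scene camera shows the cell at about (347,298) with its plug at (325,303). The bottle is at (302,288), the jar at (333,342) and the tray at (232,200). Next I'll take enlarged crops.

```bash
cat > h.py <<'E'
import numpy as np, cv2
np.set_printoptions(precision=4,suppress=True)
def K(i): return np.array([[i['fx'],0,i['cx']],[0,i['fy'],i['cy']],[0,0,1.]])
def ray(i,u,v):
    d=np.array([(u-i['cx'])/i['fx'],-(v-i['cy'])/i['fy'],-1.]); T=np.array(i['cam_to_world'])
    return T[:3,3],T[:3,:3]@d
def atz(i,u,v,z):
    o,d=ray(i,u,v); return o+d*(z-o[2])/d[2]
def proj(i,P):
    T=np.array(i['cam_to_world']); P=np.atleast_2d(P); c=(P-T[:3,3])@T[:3,:3]
    return np.c_[i['cx']+i['fx']*c[:,0]/-c[:,2], i['cy']-i['fy']*c[:,1]/-c[:,2]]
def tri(obs):
    A=np.zeros((3,3));b=np.zeros(3)
    for i,u,v in obs:
        o,d=ray(i,u,v); d=d/np.linalg.norm(d); M=np.eye(3)-np.outer(d,d); A+=M;b+=M@o
    x=np.linalg.solve(A,b); return x
def crop(img,u0,v0,w,h,s,fn):
    c=cv2.resize(img[v0:v0+h,u0:u0+w],None,fx=s,fy=s,interpolation=cv2.INTER_CUBIC)
    for k in range(0,w,10): cv2.putText(c,str(u0+k),(k*s,8),0,0.3,(0,0,255),1); cv2.line(c,(k*s,10),(k*s,14),(0,0,255),1)
    for k in range(0,h,10): cv2.putText(c,str(v0+k),(0,k*s+4),0,0.3,(0,0,255),1)
    cv2.imwrite(fn,c)
E
python3 - <<'E'
from h import *
crop(cv2.imread('pics/scene0.png'),280,260,110,100,7,'pics/s_c.png')
crop(cv2.imread('pics/top0.png'),330,230,110,90,7,'pics/t_c.png')
crop(cv2.imread('pics/top0.png'),130,230,150,80,5,'pics/t_tray.png')
E
```

```text
(no output)
```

View pics/s_c.png

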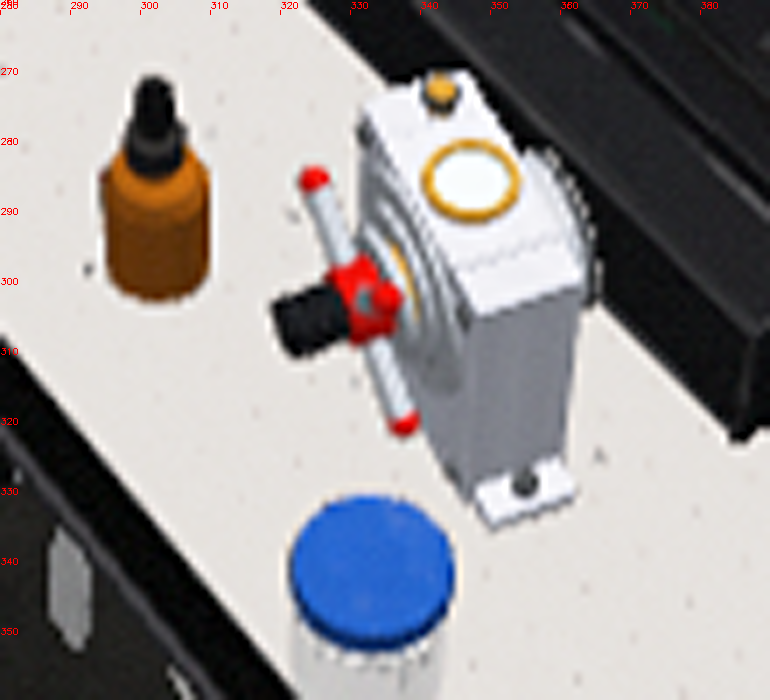

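View pics/t_c.png

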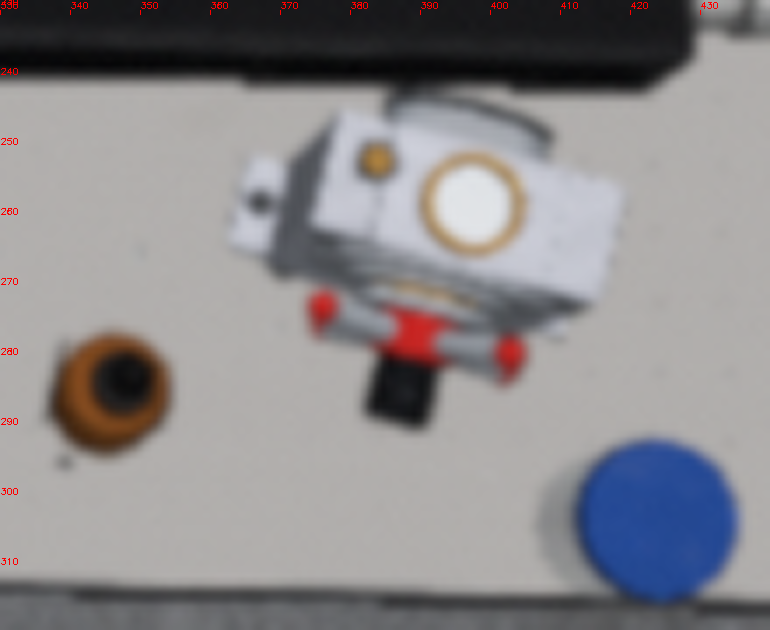

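View pics/t_tray.png

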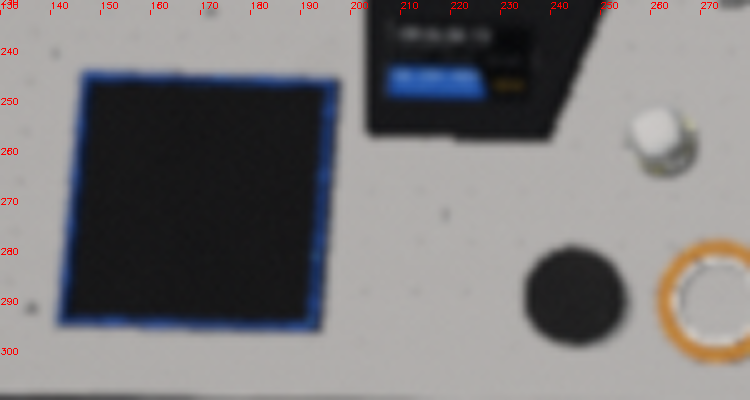

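```bash
cat > fit.py <<'E'
from h import *
from cell import vision
from scipy.optimize import least_squares
S=vision.camera_info('scene');T=vision.camera_info('top')
mm=1e-3
def tip(a,r=47): a=np.radians(a); return [-13,-r*np.sin(a),75+r*np.cos(a)]
obs=[('T',[52,48,118],378,245.7),('T',[6,48,118],373.8,262.3),('T',[6,-48,118],413,273.7),('T',[52,-48,118],418,254.7),
('S',[52,48,118],346,269.7),('S',[6,48,118],331.8,274.5),('S',[6,-48,118],347.8,304.3),('S',[52,-48,118],361.8,298.3),
('T',tip(35),401.8,280),('T',tip(-55),375.3,273),('S',tip(35),335.3,302),('S',tip(-55),324,285.6),('S',tip(125),337,320.2),
('S',[-42,0,75],321.5,306.5),('T',[-42,0,75],386.2,290)]
def pose(p):
    c,s=np.cos(p[2]),np.sin(p[2]); return np.array([[c,-s,0],[s,c,0],[0,0,1]])
def res(p):
    R=pose(p);r=[]
    for cam,P,u,v in obs:
        W=R@(np.array(P)*mm)+[p[0],p[1],0]
        r+=list(proj(S if cam=='S' else T,W)[0]-[u,v])
    return np.array(r)
q=least_squares(res,[0.5,-0.2,0.0])
print(q.x[:2],np.degrees(q.x[2])); print(res(q.x).reshape(-1,2))
for nm,uv in (('tray',[(147,244.7),(197.5,246.5),(193.5,296),(142,294.7)]),):
    C=np.array([atz(T,u,v,0.014) for u,v in uv]);print(nm,C,C.mean(0)); 
    e=C[1]-C[2]; print(np.linalg.norm(np.diff(C,axis=0),axis=1))
print('bottle top', atz(T,347.7,284.3,0.108),atz(S,302,272,.108),'jar',atz(T,424,303.5,.07),atz(S,333,340.5,.07))
print('can',atz(T,244.5,289,.062),'roll',atz(T,273.5,290,.016),'obj',atz(T,262,256,.057))
E
python3 fit.py
```

```text
[ 0.4396 -0.298 ] -13.15186738152495
[[-0.3621 -2.0033]
 [-0.6729  0.8931]
 [ 1.6881  0.202 ]
 [ 0.8412 -0.4318]
 [ 0.934  -1.1407]
 [-2.1522 -0.0801]
 [-0.8504  0.5992]
 [ 3.2078  0.0849]
 [ 1.5325 -0.0664]
 [-1.1088  0.1724]
 [ 0.1407 -0.2645]
 [-0.0599 -1.7315]
 [-0.2801  1.1101]
 [-2.3059 -0.0295]
 [-0.5691  0.6285]]
tray [[0.5023 0.2923 0.014 ]
 [0.501  0.1678 0.014 ]
 [0.3791 0.1687 0.014 ]
 [0.3793 0.2928 0.014 ]] [0.4404 0.2304 0.014 ]
[0.1245 0.1219 0.1241]
bottle top [ 0.4085 -0.1966  0.108 ] [ 0.4115 -0.2004  0.108 ] jar [ 0.3714 -0.3787  0.07  ] [ 0.371  -0.3784  0.07  ]
can [0.3957 0.0399 0.062 ] roll [ 0.398  -0.0247  0.016 ] obj [0.4751 0.0031 0.057 ]
```

```bash
python3 - <<'E'
from h import *
from cell import vision
S=vision.camera_info('scene');T=vision.camera_info('top')
for t,s in (((161,138),(303,127)),((313,237),(347,222))):
    x=tri([(T,*t),(S,*s)]);print(x,proj(T,x),proj(S,x))
E
```

```text
[0.7184 0.2283 0.1683] [[160.9895 138.0227]] [[303.0171 126.9945]]
[ 0.5465 -0.1378  0.1383] [[323.2619 220.7183]] [[330.5565 225.0858]]
```

{"name": "play_rows", "arguments": {
  "rows": [
    {"rotation": [0,0,1],"offset": [50,-35,2],"grip": 1},
    {"rotation": [0,0,1],"offset": [50,-35,2],"grip": 0.5},
    {"rotation": [0,0,1],"offset": [50,-35,2],"grip": 0},
    {"rotation": [0,0,1],"offset": [50,-35,2],"grip": 0},
    {"rotation": [0,0,1],"offset": [0,-60,0],"grip": 0},
    {"rotation": [0,0,1],"offset": [0,-60,0],"grip": 0},
    {"rotation": [0,0,1],"offset": [0,-60,0],"grip": 0},
    {"rotation": [0,0,1],"offset": [0,-60,0],"grip": 0},
    {"rotation": [0,0,1],"offset": [0,-60,0],"grip": 0},
    {"rotation": [0,0,1.5],"offset": [0,-60,0],"grip": 0}
  ]
}}

```text
time: 1.4
ee_pos: [0.4409, 0.0475, 0.2393]
tcp_rot: [[0.974, 0.0, 0.227], [-0.227, -0.0, 0.974], [0.0, -1.0, -0.0]]
force: [0.8, -0.2, 0.6]
gripper_width: 0.002
```

{"name": "play_rows", "arguments": {
  "rows": [
    {"rotation": [0,0,0],"offset": [-5,-55,0],"grip": 0},
    {"rotation": [0,0,0],"offset": [-6,-57,0],"grip": 0},
    {"rotation": [0,0,0],"offset": [-6,-57,0],"grip": 0},
    {"rotation": [0,0,0],"offset": [-6,-57,0],"grip": 0},
    {"rotation": [0,0,0],"offset": [-6,-57,0],"grip": 0},
    {"rotation": [0,0,0],"offset": [-6,-50,0],"grip": 0},
    {"rotation": [0,0,0],"offset": [0,-4,0],"grip": 0},
    {"rotation": [0,0,0],"offset": [0,0,0],"grip": 0},
    {"rotation": [0,0,0],"offset": [0,0,0],"grip": 0},
    {"rotation": [0,0,0],"offset": [0,0,0],"grip": 0}
  ]
}}

```text
time: 2.65
ee_pos: [0.4064, -0.2863, 0.2393]
tcp_rot: [[0.974, -0.0, 0.227], [-0.227, 0.0, 0.974], [-0.0, -1.0, 0.0]]
force: [-0.4, 0.3, 0.2]
gripper_width: -0.0
```

```bash
python3 - <<'E'
from h import *
from cell import vision,bot
import json
print(bot.get_state()['joints'],bot.get_state()['ee_pos'])
i=vision.camera_info('wrist'); im=vision.grab_frame('wrist'); cv2.imwrite('pics/w1.png',im)
i['cam_to_world']=np.array(i['cam_to_world']).tolist(); json.dump(i,open('w1.json','w'))
E
```

```text
[ -43.1382   11.6064   98.2991    0.0045   70.1117 -120.0298] [ 0.4064 -0.2863  0.2393]
```

View pics/w1.png

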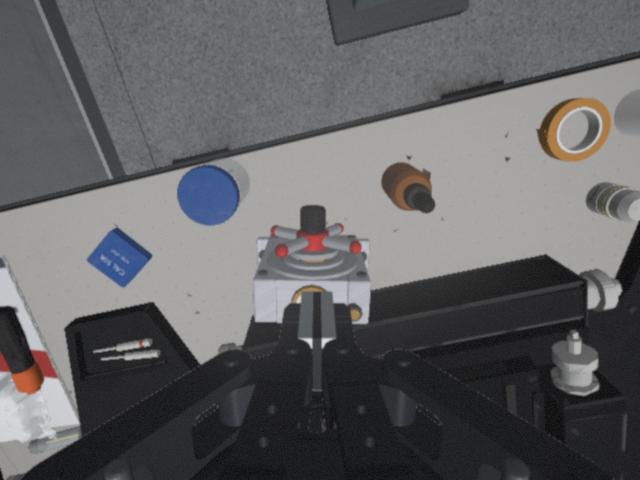

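```bash
python3 - <<'E'
from h import *
crop(cv2.imread('pics/w1.png'),245,195,135,100,6,'pics/w1c.png')
E
```

```text
(no output)
```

View pics/w1c.png

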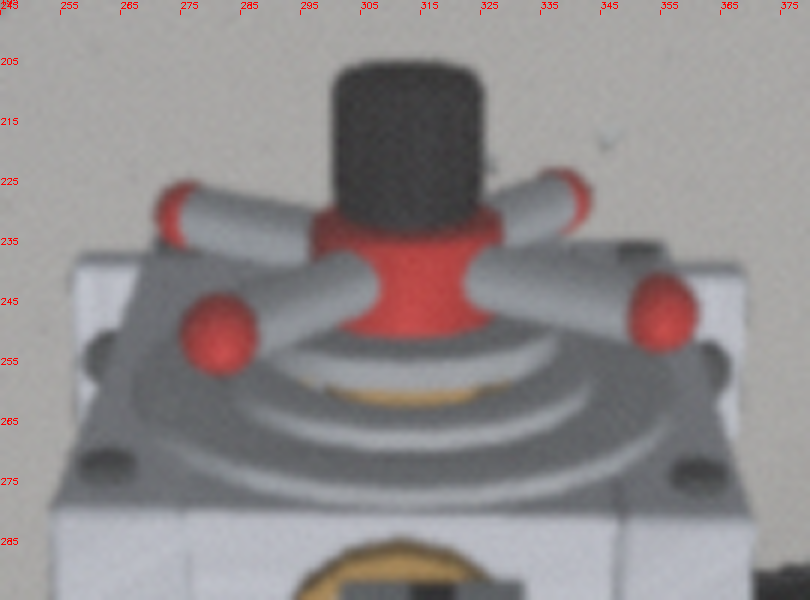

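```bash
cat > fit2.py <<'E'
from h import *
import json
from scipy.optimize import least_squares
W=json.load(open('w1.json'))
def res(p,full=False):
    c,s=np.cos(p[2]),np.sin(p[2]);R=np.array([[c,-s,0],[s,c,0],[0,0,1]])
    def tip(a): a=np.radians(a); return [-13,-p[3]*np.sin(a),75+p[3]*np.cos(a)]
    obs=[(tip(35),281.5,250.5),(tip(-55),355.5,247.3),(tip(125),273.5,231),(tip(215),341,228),
     ([6,48,118],370.5,281),([6,-48,118],253.7,279),([-42,0,86],313.2,205.5)]
    r=[]
    for P,u,v in obs:
        r+=list(proj(W,R@(np.array(P)*1e-3)+[p[0],p[1],0])[0]-[u,v])
    r=np.array(r)
    return r if full else np.r_[r,(p[3]-43)/3]
q=least_squares(res,[.44,-.298,-.23,43],x_scale=[.1,.1,.1,10])
print(q.x,np.degrees(q.x[2])); print(res(q.x,True).reshape(-1,2))
E
python3 fit2.py
```

```text
[ 0.4423 -0.2978 -0.2421 44.196 ] -13.868804058677215
[[-0.4102  1.9786]
 [ 0.4818  1.2891]
 [ 2.1517 -2.3123]
 [-2.3643 -1.8733]
 [ 1.205  -2.3459]
 [-1.1069 -1.8058]
 [-0.0336  4.4383]]
```

```bash
cat > fit3.py <<'E'
from h import *
import json
from scipy.optimize import least_squares
from scipy.spatial.transform import Rotation as Ro
W=json.load(open('w1.json')); print([k for k in W])
def res(p,full=False):
    R=Ro.from_euler('ZYX',[p[2],p[5],0]).as_matrix()
    def tip(a): a=np.radians(a); return [-13,-p[3]*np.sin(a),75+p[3]*np.cos(a)]
    obs=[(tip(35),281.5,250.5),(tip(-55),355.5,247.3),(tip(125),273.5,231),(tip(215),341,228),
     ([6,48,118],370.5,281),([6,-48,118],253.7,279),([-42,0,86],313.2,205.5)]
    r=[]
    for P,u,v in obs:
        r+=list(proj(W,R@((np.array(P)-[0,0,75])*1e-3)+[p[0],p[1],p[4]])[0]-[u,v])
    r=np.array(r)
    return r if full else np.r_[r,(p[3]-43)/3]
q=least_squares(res,[.44,-.298,-.23,43,.075,0],x_scale=[.1,.1,.1,10,.1,.1])
print(q.x,np.degrees(q.x[[2,5]])); print(res(q.x,True).reshape(-1,2))
E
python3 fit3.py
```

```text
['fx', 'fy', 'cx', 'cy', 'cam_to_world']
[ 0.4412 -0.2975 -0.2419 43.9296  0.0798 -0.0305] [-13.8616  -1.7487]
[[-0.7255  1.2823]
 [ 0.906   0.9459]
 [ 1.8843 -1.2242]
 [-2.2123 -0.5217]
 [ 2.3598 -2.4382]
 [-2.2641 -1.9127]
 [-0.0231  3.8009]]
```

{"name": "play_rows", "arguments": {
  "rows": [
    {"rotation": [0,0,0],"offset": [0,-30,-10],"grip": 0},
    {"rotation": [0,0,0],"offset": [0.5,-29,-24],"grip": 0},
    {"rotation": [0,0,0],"offset": [0,0,-45],"grip": 0},
    {"rotation": [0,0,0],"offset": [0,0,-40],"grip": 0},
    {"rotation": [0,0,0],"offset": [0,0,-15],"grip": 0},
    {"rotation": [0,0,0],"offset": [0,0,0],"grip": 0},
    {"rotation": [0,0,0],"offset": [1.9,7.8,0],"grip": 0},
    {"rotation": [0,0,0],"offset": [1.9,7.8,0],"grip": 0},
    {"rotation": [0,0,0],"offset": [1.5,7.9,0],"grip": 0},
    {"rotation": [0,0,0],"offset": [1.5,7.9,-1],"grip": 0}
  ]
}}

```text
time: 3.95
ee_pos: [0.4135, -0.3204, 0.1077]
tcp_rot: [[0.974, 0.0, 0.225], [-0.225, -0.012, 0.974], [0.003, -1.0, -0.011]]
force: [-20.9, -19.4, 32.2]
gripper_width: -0.003
```

```bash
cat > look.py <<'E'
import sys,json
from h import *
from cell import vision,bot
n,fn=sys.argv[1:3]
s=bot.get_state(); print(s['time'],s['ee_pos'],s['force'],s['joints'][[4,5]],s['gripper_width'])
i=vision.camera_info(n); im=vision.grab_frame(n); cv2.imwrite(f'pics/{fn}.png',im)
i['cam_to_world']=np.array(i['cam_to_world']).tolist(); json.dump(i,open(f'{fn}.json','w'))
if len(sys.argv)>3: 
    a=list(map(int,sys.argv[3:8])); crop(im,*a,f'pics/{fn}c.png')
E
python3 look.py wrist w2
```

```text
3.95 [ 0.4135 -0.3204  0.1077] [-20.915  -19.4077  32.1808] [  52.6928 -121.6674] -0.0032468381270677926
```

View pics/w2.png

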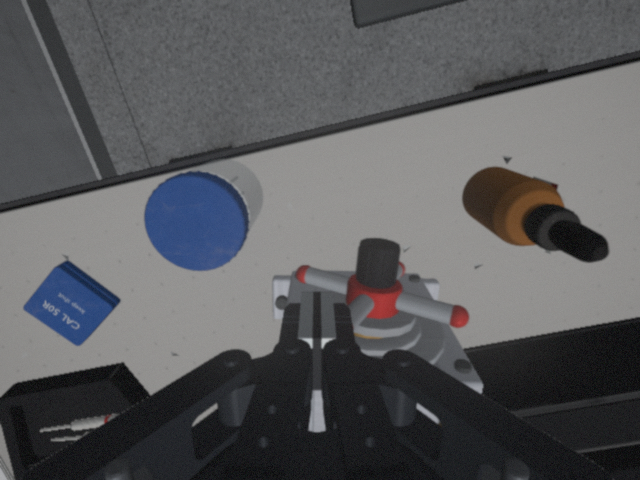

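```bash
python3 look.py scene s2 285 210 100 125 6; python3 - <<'E'
from h import *
crop(cv2.imread('pics/w2.png'),260,220,160,130,5,'pics/w2c.png')
E
```

```text
4.0 [ 0.4134 -0.32    0.108 ] [-15.1586 -11.9755  25.0651] [  52.7176 -121.6327] -0.0010533247959639337
```

View pics/s2c.png

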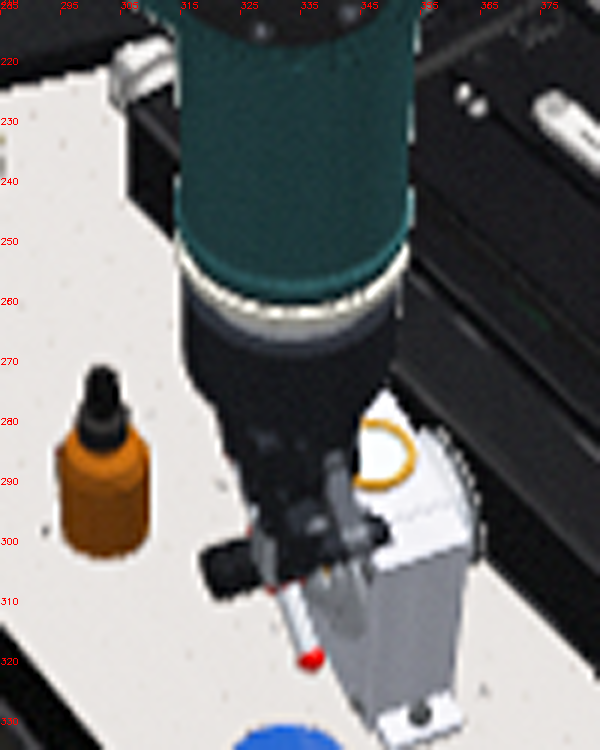

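View pics/w2c.png

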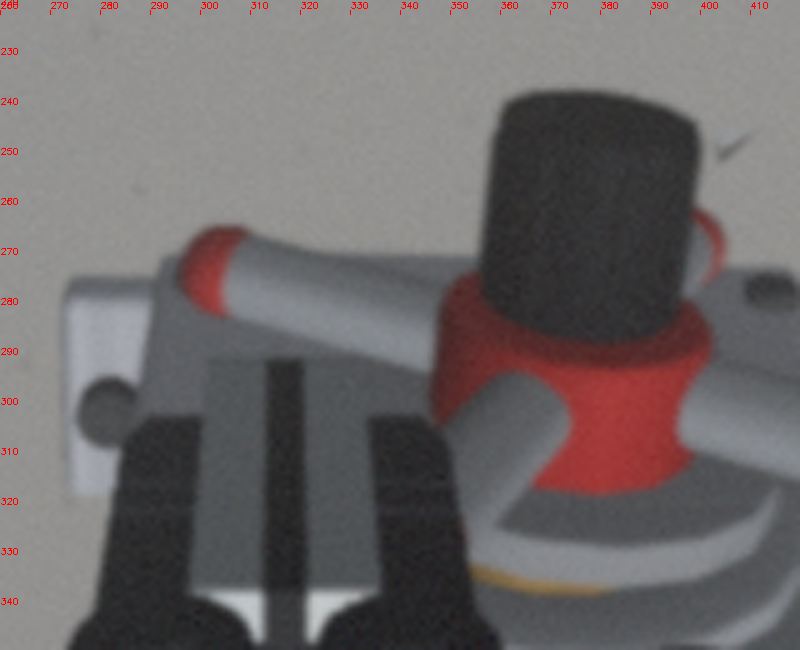

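{"name": "play_rows", "arguments": {
  "rows": [
    {"rotation": [0,0,0],"offset": [-4.2,-17.5,0],"grip": 0},
    {"rotation": [0,0,0],"offset": [-4.2,-17.5,0],"grip": 0},
    {"rotation": [0,0,0],"offset": [0,0,-15],"grip": 0},
    {"rotation": [0,0,0],"offset": [1.6,6.8,0],"grip": 0},
    {"rotation": [0,0,0],"offset": [1.6,6.8,0],"grip": 0},
    {"rotation": [0,0,0],"offset": [1.5,6.8,0],"grip": 0},
    {"rotation": [0,0,0],"offset": [1.3,6.9,0],"grip": 0},
    {"rotation": [0,0,0],"offset": [1.3,6.9,2],"grip": 0},
    {"rotation": [0,0,0],"offset": [1.3,6.9,2],"grip": 0},
    {"rotation": [0,0,0],"offset": [0,0,0],"grip": 0}
  ]
}}

```text
time: 5.3
ee_pos: [0.4139, -0.3086, 0.0935]
tcp_rot: [[0.974, 0.0, 0.228], [-0.228, -0.0, 0.974], [0.0, -1.0, -0.0]]
force: [0.2, -0.4, -0.5]
gripper_width: 0.001
```

```bash
python3 look.py wrist w3 260 200 160 130 5
```

```text
5.3 [ 0.4139 -0.3086  0.0935] [ 0.1589 -0.4273 -0.4504] [  50.9966 -121.208 ] 0.0007083233797351706
```

View pics/w3c.png

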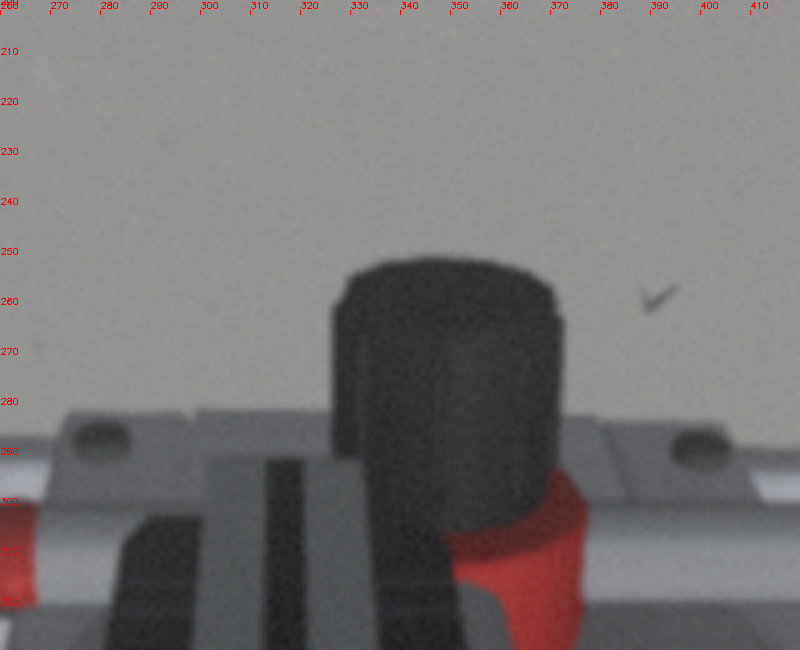

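{"name": "play_rows", "arguments": {
  "rows": [
    {"rotation": [0,0,0],"offset": [1,6.5,0],"grip": 0},
    {"rotation": [0,0,0],"offset": [1,6.5,0],"grip": 0},
    {"rotation": [0,0,0],"offset": [1,6.5,0],"grip": 0},
    {"rotation": [0,0,0],"offset": [1,6.5,0],"grip": 0},
    {"rotation": [0,0,0],"offset": [1,6.5,0],"grip": 0},
    {"rotation": [0,0,0],"offset": [1,6.5,0],"grip": 0},
    {"rotation": [0,0,0],"offset": [0,0,0],"grip": 0},
    {"rotation": [0,0,0],"offset": [0,-2,20],"grip": 0},
    {"rotation": [0,0,0],"offset": [0,0,22],"grip": 0},
    {"rotation": [0,0,0],"offset": [0,0,0],"grip": 0}
  ]
}}

```text
time: 6.6
ee_pos: [0.4209, -0.2733, 0.1366]
tcp_rot: [[0.974, 0.003, 0.229], [-0.229, -0.003, 0.974], [0.003, -1.0, -0.002]]
force: [0.3, -0.2, 1.1]
gripper_width: 0.001
```

```bash
python3 look.py wrist w4
```

```text
6.6 [ 0.4209 -0.2733  0.1366] [ 0.2894 -0.154   1.0642] [  55.8482 -117.6618] 0.0005402478398102621
```

View pics/w4.png

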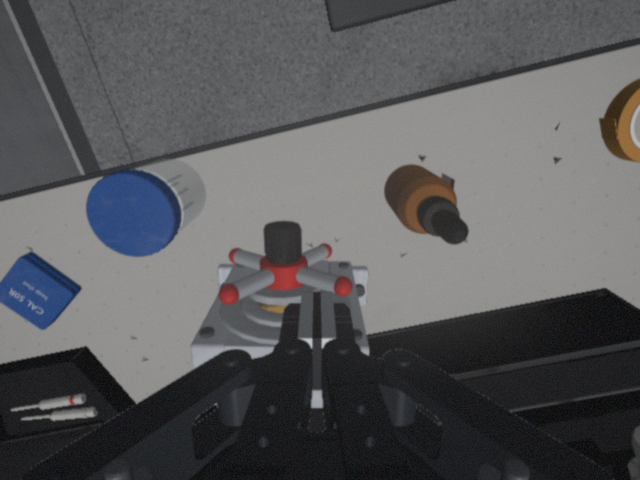

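{"name": "play_rows", "arguments": {
  "rows": [
    {"rotation": [0,0,0],"offset": [-10.4,-37,0],"grip": 0},
    {"rotation": [0,0,0],"offset": [-10.4,-37,0],"grip": 0},
    {"rotation": [0,0,0],"offset": [0,0,-24],"grip": 0},
    {"rotation": [0,0,0],"offset": [0,0,-24],"grip": 0},
    {"rotation": [0,0,0],"offset": [1.5,7.4,0],"grip": 0},
    {"rotation": [0,0,0],"offset": [1.5,7.4,0],"grip": 0},
    {"rotation": [0,0,0],"offset": [1.3,7.4,0],"grip": 0},
    {"rotation": [0,0,0],"offset": [1.3,7.4,2],"grip": 0},
    {"rotation": [0,0,0],"offset": [1.3,7.4,2],"grip": 0},
    {"rotation": [0,0,0],"offset": [1.3,7.4,1],"grip": 0}
  ]
}}

```text
time: 7.9
ee_pos: [0.4075, -0.3013, 0.0927]
tcp_rot: [[0.974, 0.001, 0.228], [-0.228, -0.001, 0.974], [0.001, -1.0, -0.0]]
force: [0.4, -0.3, 0.2]
gripper_width: 0.002
```

{"name": "play_rows", "arguments": {
  "rows": [
    {"rotation": [0,0,0],"offset": [1,6.5,0],"grip": 0},
    {"rotation": [0,0,0],"offset": [1,6.5,0],"grip": 0},
    {"rotation": [0,0,0],"offset": [1,6.5,0],"grip": 0},
    {"rotation": [0,0,0],"offset": [1,6.5,0],"grip": 0},
    {"rotation": [0,0,0],"offset": [1,6.5,0],"grip": 0},
    {"rotation": [0,0,0],"offset": [1,6.5,0],"grip": 0},
    {"rotation": [0,0,0],"offset": [0,0,0],"grip": 0},
    {"rotation": [0,0,0],"offset": [0,-2,20],"grip": 0},
    {"rotation": [0,0,0],"offset": [0,0,22],"grip": 0},
    {"rotation": [0,0,0],"offset": [0,0,0],"grip": 0}
  ]
}}

```text
time: 9.15
ee_pos: [0.4144, -0.2659, 0.1356]
tcp_rot: [[0.974, 0.003, 0.229], [-0.229, -0.003, 0.974], [0.003, -1.0, -0.002]]
force: [0.1, -0.0, -0.0]
gripper_width: 0.001
```

```bash
python3 look.py wrist w5
```

```text
9.15 [ 0.4144 -0.2659  0.1356] [ 0.0979 -0.0248 -0.0237] [  55.2451 -117.5115] 0.0011643534785325993
```

View pics/w5.png

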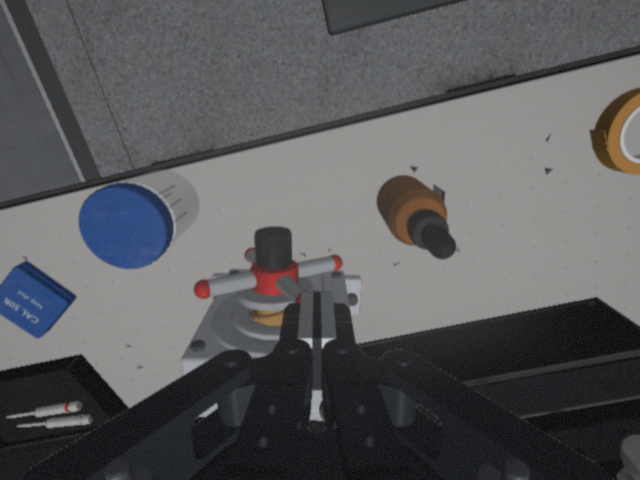

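```bash
python3 look.py scene s5 285 230 100 105 7;  python3 look.py wrist w5b 190 215 170 110 4
```

```text
9.2 [ 0.4137 -0.2653  0.1347] [ 0.5964 -0.5872  0.5389] [  55.2127 -117.508 ] -0.0012096349223340865
9.25 [ 0.4132 -0.2649  0.1341] [ 0.1927  0.472  -0.2736] [  55.215  -117.5104] -0.004143105467835258
```

View pics/s5c.png

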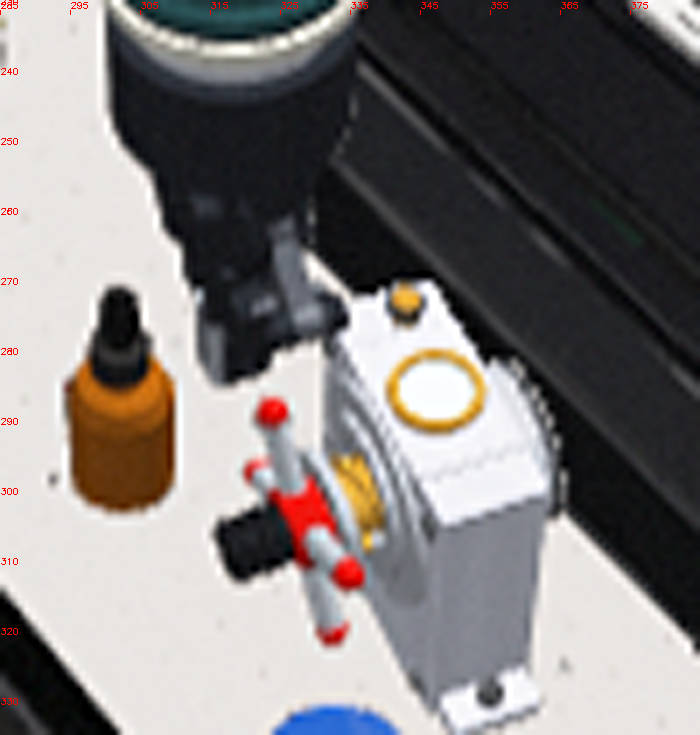

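View pics/w5bc.png

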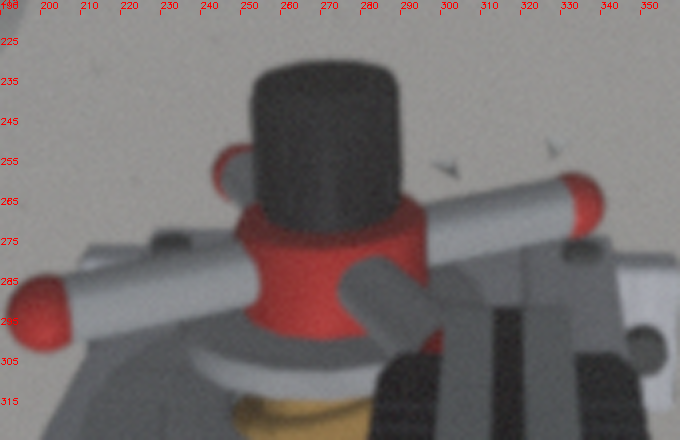

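```bash
cat > fit4.py <<'E'
from h import *
import json
from scipy.optimize import least_squares
def go(cam,obs,phi0):
    W=json.load(open(cam+'.json'))
    def res(p):
        yw=np.radians(-13.5);c,s=np.cos(yw),np.sin(yw);R=np.array([[c,-s,0],[s,c,0],[0,0,1]])
        r=[]
        for k,u,v in obs:
            if k=='stub': P=[-42-p[0],0,86]
            else:
                a=np.radians(p[1]+k); P=[-13-p[0],-44*np.sin(a),75+44*np.cos(a)]
            P=np.array(P)+[0,p[2],p[3]]
            r+=list(proj(W,R@(P*1e-3)+[.441,-.2977,0])[0]-[u,v])
        return np.r_[r,np.array(p[2:])/3]
    q=least_squares(res,[0,phi0,0,0]); print(cam,'out %.1f phi %.1f dy %.1f dz %.1f'%tuple(q.x),abs(q.fun).max())
go('w1',[(0,281.5,250.5),(-90,355.5,247.3),(90,273.5,231),(180,341,228),('stub',313.2,205.5)],35)
go('w5b',[(90,200.5,293),(-90,333,265.5),(180,249,258),('stub',271.5,231)],-20)
E
python3 fit4.py
```

```text
w1 out 0.4 phi 35.2 dy 0.4 dz 2.6 3.2776694489437546
w5b out 10.0 phi -30.3 dy -0.1 dz 1.8 6.416871289093251
```

{"name": "play_rows", "arguments": {
  "rows": [
    {"rotation": [0,0,0],"offset": [-3.9,-41.9,0],"grip": 0},
    {"rotation": [0,0,0],"offset": [0,0,-19],"grip": 0},
    {"rotation": [0,0,0],"offset": [0,0,-19],"grip": 0},
    {"rotation": [0,0,0],"offset": [1.6,7.6,0],"grip": 0},
    {"rotation": [0,0,0],"offset": [1.6,7.6,0],"grip": 0},
    {"rotation": [0,0,0],"offset": [1.6,7.6,0],"grip": 0},
    {"rotation": [0,0,0],"offset": [1.6,7.6,-1],"grip": 0},
    {"rotation": [0,0,0],"offset": [1.6,7.6,-1],"grip": 0},
    {"rotation": [0,0,0],"offset": [1.5,7.0,-6],"grip": 0},
    {"rotation": [0,0,0],"offset": [0.5,3.5,-6],"grip": 0}
  ]
}}

```text
time: 10.55
ee_pos: [0.4193, -0.2576, 0.0819]
tcp_rot: [[0.974, -0.0, 0.228], [-0.228, 0.0, 0.974], [-0.0, -1.0, -0.0]]
force: [-0.9, 0.7, -0.1]
gripper_width: -0.001
```

{"name": "play_rows", "arguments": {
  "rows": [
    {"rotation": [0,0,0],"offset": [0.3,2,-6],"grip": 0},
    {"rotation": [0,0,0],"offset": [0,0,-6],"grip": 0},
    {"rotation": [0,0,0],"offset": [0,0,-4],"grip": 0},
    {"rotation": [0,0,0],"offset": [0,0,0],"grip": 0},
    {"rotation": [0,0,0],"offset": [0,0,20],"grip": 0},
    {"rotation": [0,0,0],"offset": [0,0,30],"grip": 0},
    {"rotation": [0,0,0],"offset": [0,0,30],"grip": 0},
    {"rotation": [0,0,0],"offset": [0,0,0],"grip": 0},
    {"rotation": [0,0,0],"offset": [0,0,0],"grip": 0},
    {"rotation": [0,0,0],"offset": [0,0,0],"grip": 0}
  ]
}}

```text
time: 11.8
ee_pos: [0.4188, -0.2556, 0.1451]
tcp_rot: [[0.974, -0.002, 0.229], [-0.229, 0.001, 0.974], [-0.002, -1.0, 0.001]]
force: [-0.0, 0.9, -0.5]
gripper_width: -0.0
```

```bash
python3 look.py wrist w6
```

```text
11.8 [ 0.4188 -0.2556  0.1451] [-0.0459  0.9497 -0.4604] [  56.9663 -116.2474] -8.848392030254938e-05
```

View pics/w6.png

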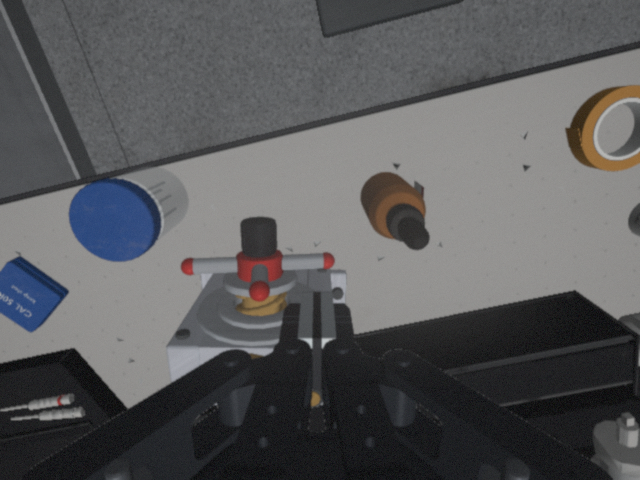

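{"name": "play_rows", "arguments": {
  "rows": [
    {"rotation": [0,0,0],"offset": [-7.4,-31,0],"grip": 0},
    {"rotation": [0,0,0],"offset": [-7.4,-31,0],"grip": 0},
    {"rotation": [0,0,0],"offset": [0,0,-24],"grip": 0},
    {"rotation": [0,0,0],"offset": [0,0,-24],"grip": 0},
    {"rotation": [0,0,0],"offset": [1.4,7,0],"grip": 0},
    {"rotation": [0,0,0],"offset": [1.4,7,0],"grip": 0},
    {"rotation": [0,0,0],"offset": [1.4,7,0],"grip": 0},
    {"rotation": [0,0,0],"offset": [1.4,7,0],"grip": 0},
    {"rotation": [0,0,0],"offset": [1.4,7,0],"grip": 0},
    {"rotation": [0,0,0],"offset": [0,0,0],"grip": 0}
  ]
}}

```text
time: 13.1
ee_pos: [0.4118, -0.2825, 0.0985]
tcp_rot: [[0.974, 0.0, 0.228], [-0.228, -0.0, 0.974], [0.0, -1.0, -0.0]]
force: [-0.2, -0.7, -0.3]
gripper_width: -0.001
```

```bash
python3 look.py wrist w7 220 190 160 120 5
```

```text
13.1 [ 0.4118 -0.2825  0.0985] [-0.1901 -0.7176 -0.2846] [  50.6981 -119.2127] -0.0005071035913228944
```

View pics/w7c.png

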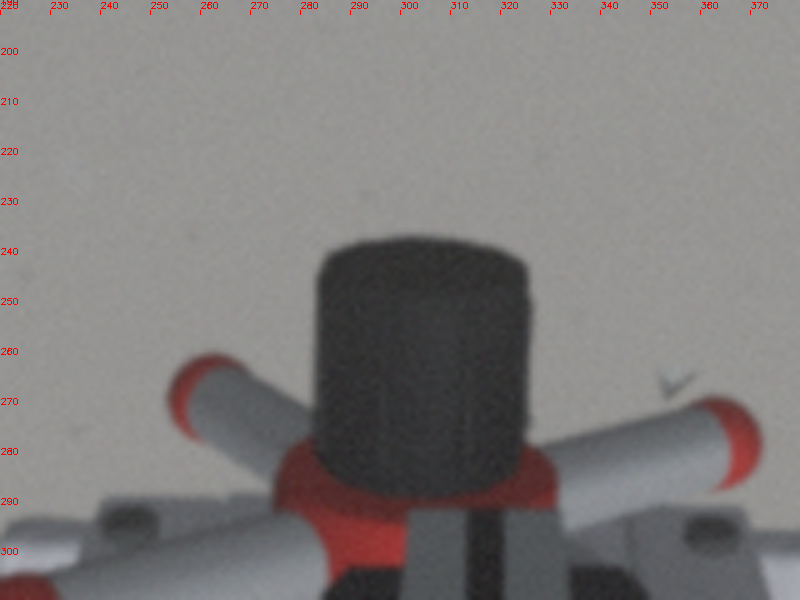

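{"name": "play_rows", "arguments": {
  "rows": [
    {"rotation": [0,0,0],"offset": [0.9,4,0],"grip": 0},
    {"rotation": [0,0,0],"offset": [0.9,4,0],"grip": 0},
    {"rotation": [0,0,0],"offset": [0,0,0],"grip": 0},
    {"rotation": [0,0,0],"offset": [-1.4,-5.8,0],"grip": 0},
    {"rotation": [0,0,0],"offset": [-1.4,-5.8,0],"grip": 0},
    {"rotation": [0,0,0],"offset": [0,0,30],"grip": 0},
    {"rotation": [0,0,0],"offset": [-6.7,0,30],"grip": 0},
    {"rotation": [0,0,0],"offset": [-6.8,-1,0],"grip": 0.55},
    {"rotation": [0,0,0],"offset": [0,0,0],"grip": 0.55},
    {"rotation": [0,0,0],"offset": [0,0,0],"grip": 0.55}
  ]
}}

```text
time: 14.4
ee_pos: [0.3967, -0.2874, 0.1573]
tcp_rot: [[0.973, -0.001, 0.229], [-0.229, 0.001, 0.973], [-0.002, -1.0, 0.001]]
force: [0.9, 0.1, -0.0]
gripper_width: 0.546
```

```bash
python3 look.py wrist w8 230 180 160 120 5; python3 look.py scene s8 285 230 100 105 7
```

```text
14.4 [ 0.3967 -0.2874  0.1573] [ 0.9267  0.0891 -0.0151] [  58.6133 -120.7768] 0.5459296588632101
14.45 [ 0.3968 -0.2874  0.1573] [-0.7133 -0.3034 -0.4389] [  58.6161 -120.7776] 0.5501775031116607
```

View pics/w8.png

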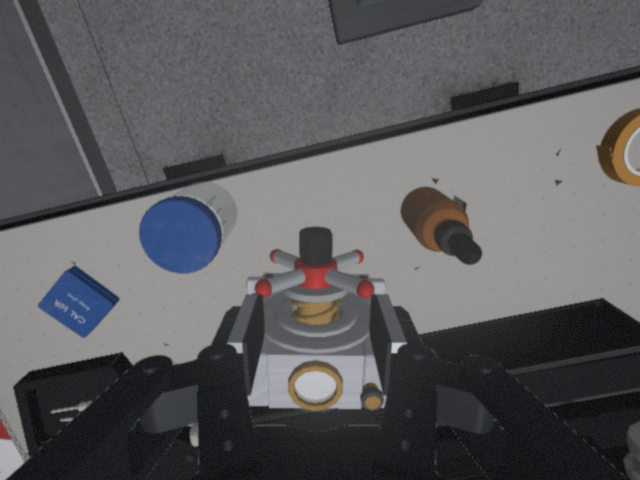

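View pics/s8c.png

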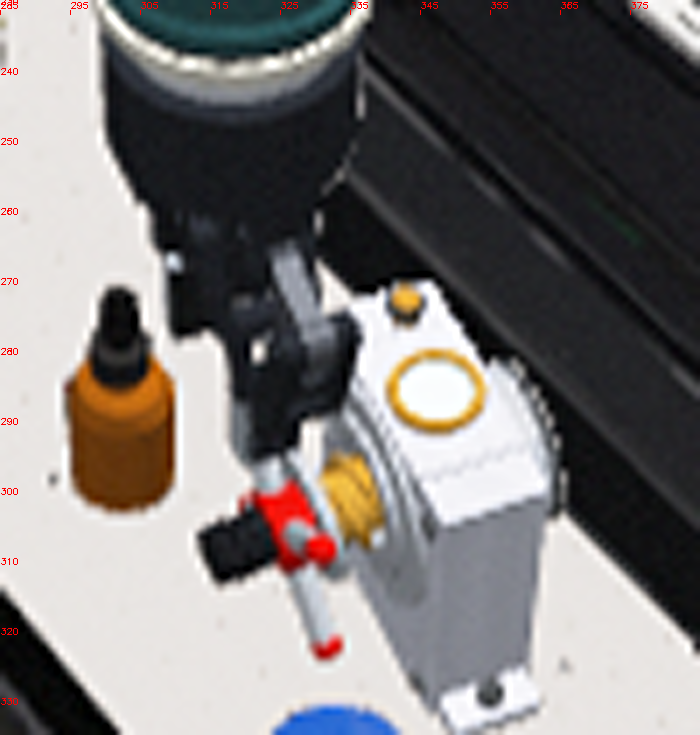

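```bash
sed -i '/^go(/d' fit4.py; cat >> fit4.py <<'E'
go('w8',[(0,263.5,288),(-90,366.5,288.5),(90,277,257),(180,357,256.5),('stub',315.5,229)],45)
go('w1',[(0,281.5,250.5),(-90,355.5,247.3),(90,273.5,231),(180,341,228),('stub',313.2,205.5)],35)
W=json.load(open('w8.json'))
for z in (.07,.075,.08): print(atz(W,315.5,229,z+.011))
E
python3 fit4.py
```

```text
w8 out 13.9 phi 46.1 dy -0.3 dz -2.1 5.531524165678206
w1 out 0.4 phi 35.2 dy 0.4 dz 2.6 3.2776694489437546
[ 0.3843 -0.2848  0.081 ]
[ 0.3827 -0.2844  0.086 ]
[ 0.3812 -0.2841  0.091 ]
```

View pics/w8c.png

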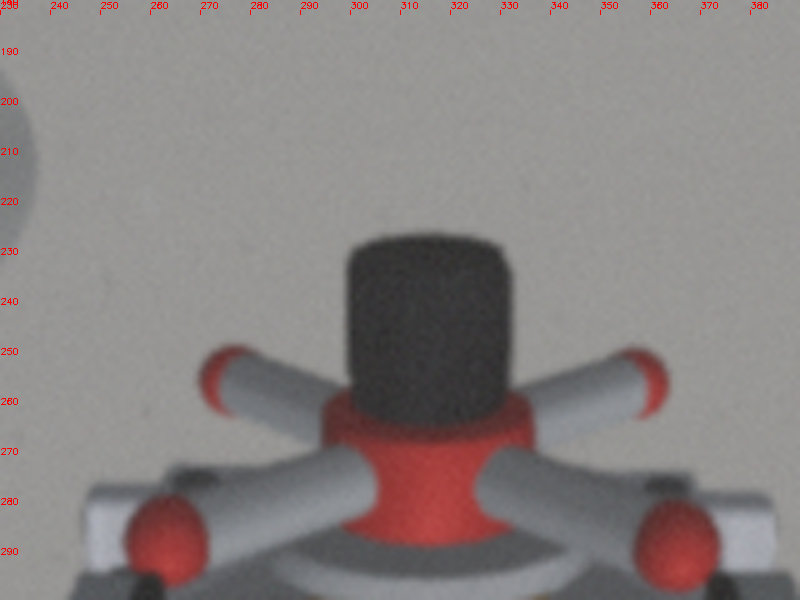

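{"name": "play_rows", "arguments": {
  "rows": [
    {"rotation": [0,0,0],"offset": [-2.9,0.7,0],"grip": 0.55},
    {"rotation": [0,0,0],"offset": [0,0,-35],"grip": 0.55},
    {"rotation": [0,0,0],"offset": [0,0,-35],"grip": 0.55},
    {"rotation": [0,0,0],"offset": [0,0,-20],"grip": 0.55},
    {"rotation": [0,0,0],"offset": [0,0,-13],"grip": 0.55},
    {"rotation": [0,0,0],"offset": [0,0,0],"grip": 0.4},
    {"rotation": [0,0,0],"offset": [0,0,0],"grip": 0.2},
    {"rotation": [0,0,0],"offset": [0,0,0],"grip": 0.1},
    {"rotation": [0,0,0],"offset": [0,0,0],"grip": 0.1},
    {"rotation": [0,0,0],"offset": [0,0,0],"grip": 0.1}
  ],
  "squeeze": 70
}}

```text
time: 15.75
ee_pos: [0.3947, -0.2875, 0.0557]
tcp_rot: [[0.974, 0.001, 0.229], [-0.229, -0.001, 0.974], [0.001, -1.0, -0.001]]
force: [0.1, -0.4, 1.3]
gripper_width: 0.23
```

```bash
python3 look.py wrist w9 ; python3 look.py scene s9 275 230 100 105 7
```

```text
15.75 [ 0.3947 -0.2875  0.0557] [ 0.1097 -0.3853  1.2526] [  43.9066 -120.9543] 0.2301251608930376
15.8 [ 0.3947 -0.2875  0.0557] [ 0.2234 -0.4468  1.0964] [  43.9022 -120.9537] 0.22843525117166677
```

View pics/w9.png

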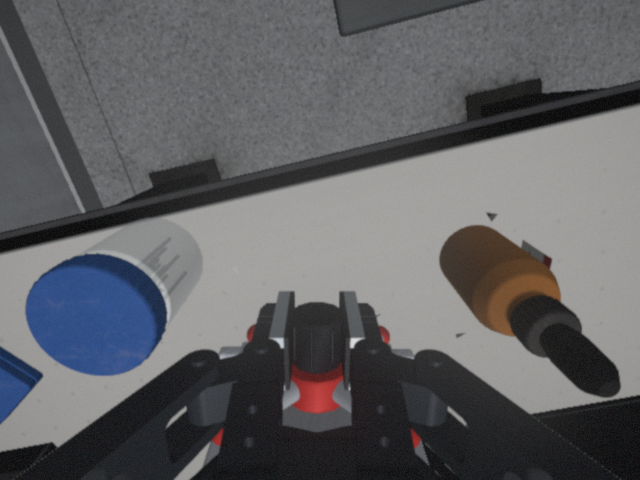

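View pics/s9c.png

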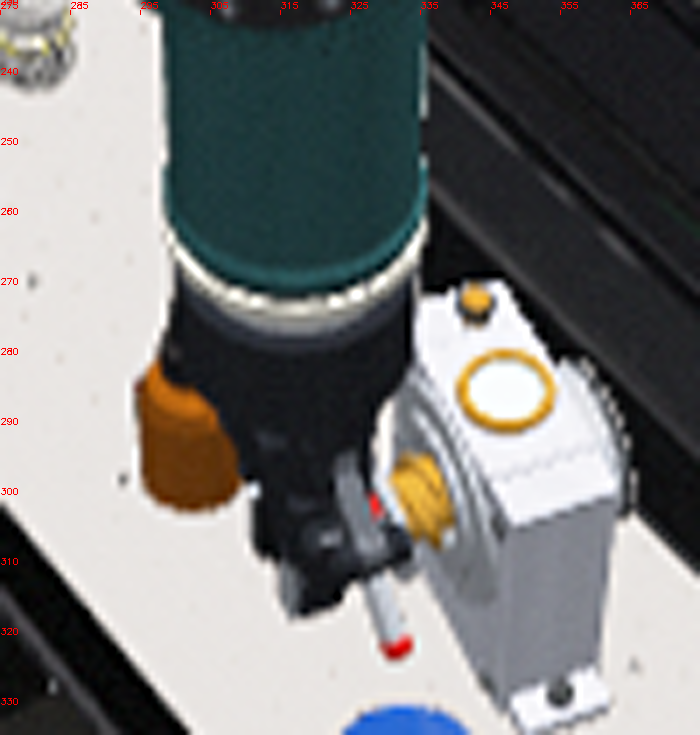

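{"name": "play_rows", "arguments": {
  "rows": [
    {"rotation": [0,0,0],"offset": [-2.9,0.7,0],"grip": 0.1},
    {"rotation": [0,0,0],"offset": [-2.9,0.7,0],"grip": 0.1},
    {"rotation": [0,0,0],"offset": [-2.9,0.7,0],"grip": 0.1},
    {"rotation": [0,0,0],"offset": [-2.9,0.7,0],"grip": 0.1},
    {"rotation": [0,0,0],"offset": [-2.9,0.7,0],"grip": 0.1},
    {"rotation": [0,0,0],"offset": [-2.9,0.7,0],"grip": 0.1},
    {"rotation": [0,0,0],"offset": [-2.9,0.7,0],"grip": 0.1},
    {"rotation": [0,0,0],"offset": [-2.9,0.7,0],"grip": 0.1},
    {"rotation": [0,0,0],"offset": [0,0,0],"grip": 0.1},
    {"rotation": [0,0,0],"offset": [0,0,0],"grip": 0.1}
  ]
}}

```text
time: 17.1
ee_pos: [0.3713, -0.2816, 0.0553]
tcp_rot: [[0.974, 0.0, 0.229], [-0.229, -0.0, 0.974], [0.0, -1.0, -0.0]]
force: [0.4, 0.1, -2.1]
gripper_width: 0.23
```

```bash
python3 look.py wrist w10 ; python3 look.py scene s10 275 230 100 105 7
```

```text
17.1 [ 0.3713 -0.2816  0.0553] [ 0.3648  0.1462 -2.0512] [  42.4245 -122.4622] 0.23003207101130518
17.15 [ 0.3713 -0.2816  0.0553] [ 0.4174  0.6597 -1.5663] [  42.426  -122.4617] 0.22912348345044548
```

View pics/s10c.png

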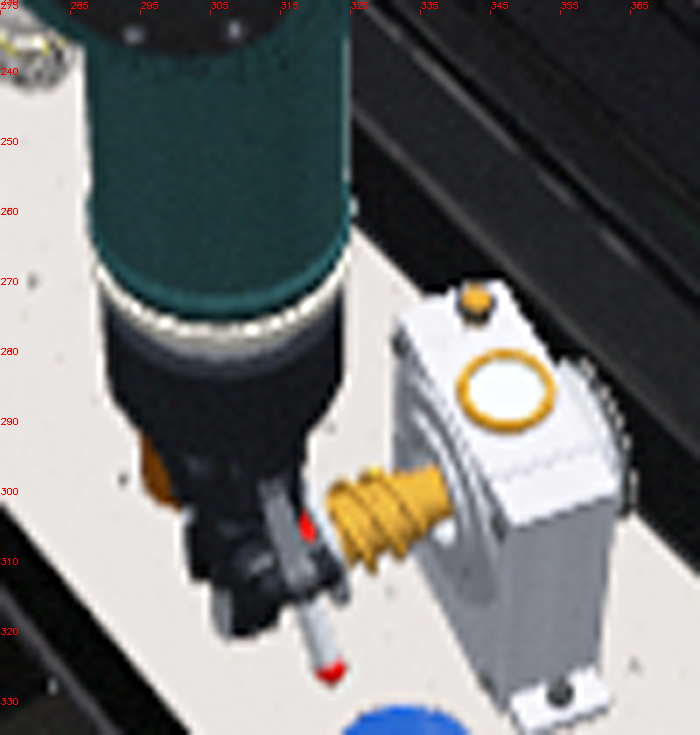

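View pics/w10.png

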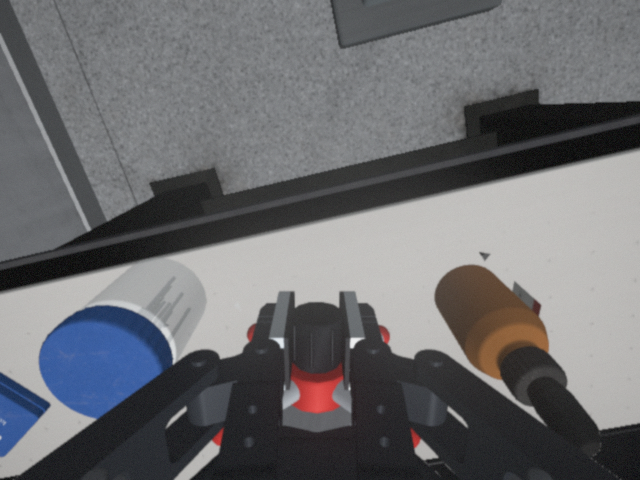

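{"name": "play_rows", "arguments": {
  "rows": [
    {"rotation": [0,0,0],"offset": [-3.9,0.9,0],"grip": 0.1},
    {"rotation": [0,0,0],"offset": [-3.9,0.9,0],"grip": 0.1},
    {"rotation": [0,0,0],"offset": [-3.9,0.9,0],"grip": 0.1},
    {"rotation": [0,0,0],"offset": [-3.9,0.9,0],"grip": 0.1},
    {"rotation": [0,0,0],"offset": [-3.9,0.9,0],"grip": 0.1},
    {"rotation": [0,0,0],"offset": [-3.9,0.9,0],"grip": 0.1},
    {"rotation": [0,0,0],"offset": [-3.9,0.9,0],"grip": 0.1},
    {"rotation": [0,0,0],"offset": [-3.9,0.9,0],"grip": 0.1},
    {"rotation": [0,0,0],"offset": [0,0,0],"grip": 0.1},
    {"rotation": [0,0,0],"offset": [0,0,0],"grip": 0.1}
  ]
}}

```text
time: 18.45
ee_pos: [0.3401, -0.2744, 0.0553]
tcp_rot: [[0.974, 0.0, 0.229], [-0.229, -0.0, 0.974], [0.0, -1.0, -0.0]]
force: [-0.9, -0.4, -0.7]
gripper_width: 0.229
```

```bash
python3 look.py scene s11 265 230 100 105 7; python3 look.py top t11 330 230 110 90 7
```

```text
18.45 [ 0.3401 -0.2744  0.0553] [-0.8518 -0.4467 -0.6962] [  40.4826 -124.752 ] 0.22887544404497182
18.5 [ 0.3401 -0.2744  0.0553] [ 0.3249  0.102  -1.2265] [  40.4847 -124.7514] 0.23167988219485697
```

View pics/s11c.png

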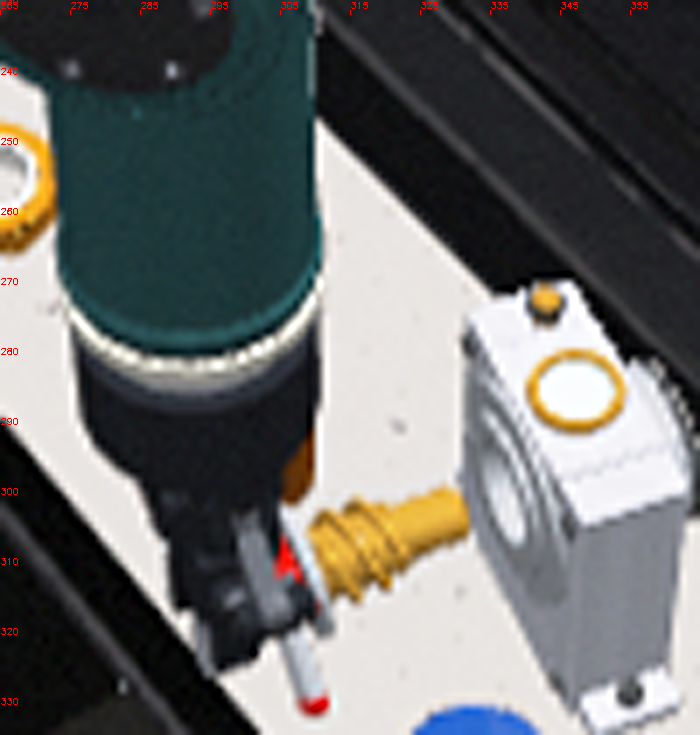

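View pics/t11c.png

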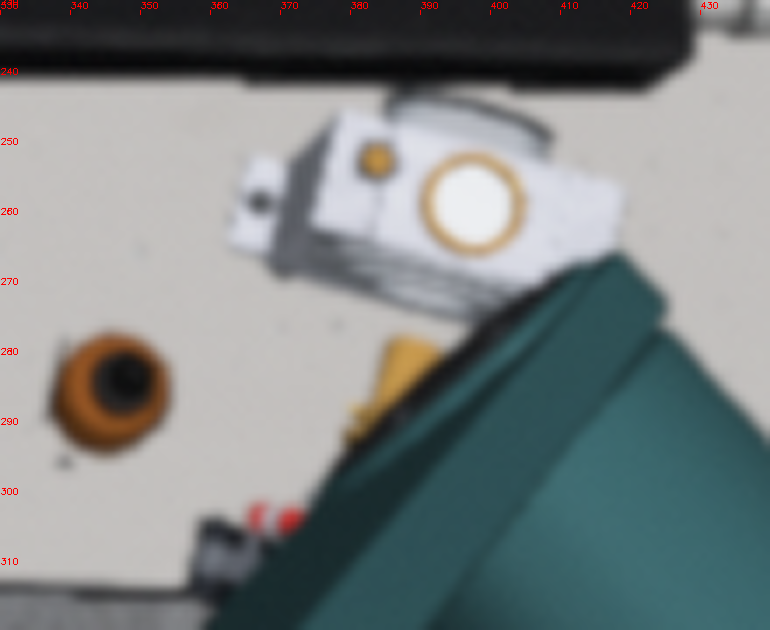

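{"name": "play_rows", "arguments": {
  "rows": [
    {"rotation": [0,0,0],"offset": [0,0,30],"grip": 0.1},
    {"rotation": [0,0,0],"offset": [0,0,38],"grip": 0.1},
    {"rotation": [0,0,0],"offset": [0,0,38],"grip": 0.1},
    {"rotation": [0,0,0],"offset": [0,0,38],"grip": 0.1},
    {"rotation": [0,0,0],"offset": [0,0,30],"grip": 0.1},
    {"rotation": [0,0,0],"offset": [8,25,0],"grip": 0.1},
    {"rotation": [0,0,0],"offset": [18,45,0],"grip": 0.1},
    {"rotation": [0,0,0],"offset": [18,45,0],"grip": 0.1},
    {"rotation": [0,0,0],"offset": [18,45,0],"grip": 0.1},
    {"rotation": [0,0,0],"offset": [18,45,0],"grip": 0.1}
  ]
}}

```text
time: 19.8
ee_pos: [0.4203, -0.0677, 0.2293]
tcp_rot: [[0.974, 0.0, 0.229], [-0.229, -0.0, 0.974], [0.0, -1.0, -0.0]]
force: [0.8, 0.0, -1.5]
gripper_width: 0.228
```

{"name": "play_rows", "arguments": {
  "rows": [
    {"rotation": [0,0,2],"offset": [0,45,0],"grip": 0.1},
    {"rotation": [0,0,2],"offset": [0,45,0],"grip": 0.1},
    {"rotation": [0,0,2],"offset": [-4,45,0],"grip": 0.1},
    {"rotation": [0,0,2],"offset": [-4,45,0],"grip": 0.1},
    {"rotation": [0,0,2],"offset": [-4,45,0],"grip": 0.1},
    {"rotation": [0,0,2],"offset": [-4,45,0],"grip": 0.1},
    {"rotation": [0,0,1],"offset": [-4,25,0],"grip": 0.1},
    {"rotation": [0,0,0],"offset": [0,0,0],"grip": 0.1},
    {"rotation": [0,0,0],"offset": [0,0,0],"grip": 0.1},
    {"rotation": [0,0,0],"offset": [0,0,0],"grip": 0.1}
  ]
}}

```text
time: 21.05
ee_pos: [0.4, 0.2248, 0.2292]
tcp_rot: [[1.0, -0.0, 0.005], [-0.005, -0.001, 1.0], [-0.0, -1.0, -0.001]]
force: [-0.2, 0.2, -1.5]
gripper_width: 0.231
```

```bash
python3 look.py scene s12 170 130 120 100 6; python3 look.py wrist w12;python3 look.py top t12 110 215 150 110 5
```

```text
21.05 [0.4    0.2248 0.2292] [-0.2148  0.2138 -1.4946] [ 67.7351 -68.9872] 0.2307270773306843
21.1 [0.4001 0.2249 0.2293] [ 0.0099  0.1621 -1.1114] [ 67.7323 -68.9856] 0.22652665382600756
21.15 [0.4001 0.2249 0.2293] [-0.5059  0.6492 -0.5059] [ 67.7334 -68.9816] 0.22939498484547105
```

View pics/s12c.png

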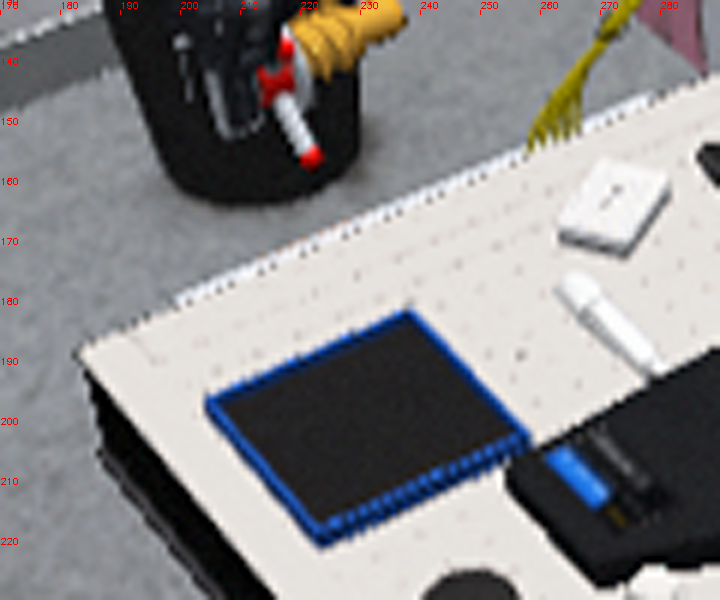

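View pics/w12.png

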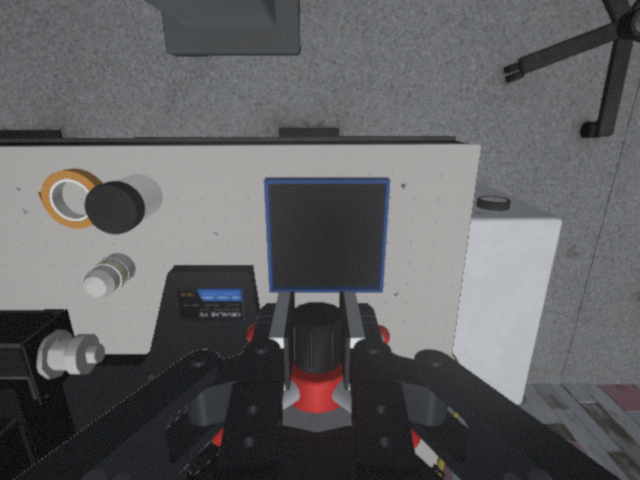

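View pics/t12c.png

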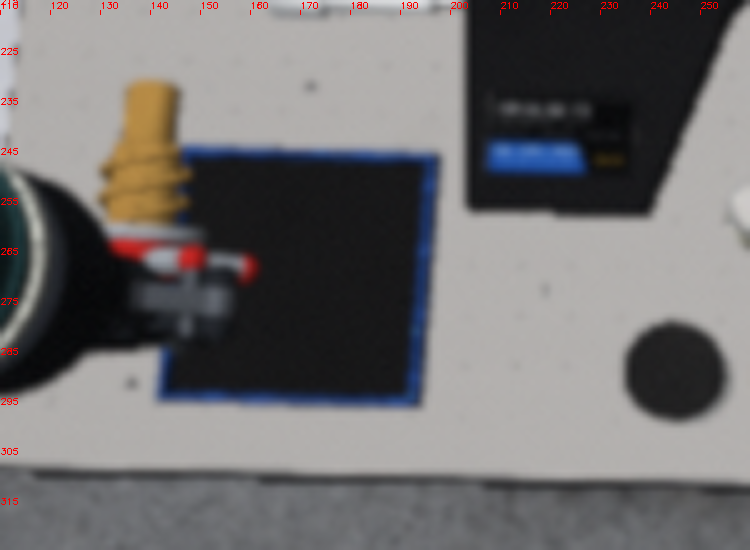

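```bash
python3 - <<'E'
from h import *
import json
for n,uv in (('s12',[(204.3,196.7),(238,181.5),(258,202.5),(223.5,219.5)]),('w12',[(265,179),(389.5,178.5),(386,292.5),(269,292.5)]),('t12',[(147,244.7),(197.5,246.5),(193.5,296),(142,294.7)])):
    W=json.load(open(n+'.json')); C=np.array([atz(W,u,v,.014) for u,v in uv]); print(n,C[:,:2].tolist(),C.mean(0),np.linalg.norm(np.diff(C,axis=0),axis=1))
W=json.load(open('t12.json')); print('nose end top', atz(W,149+0,231,.249+.015), 'axis', atz(W,140.5,240,.262))
E
```

```text
s12 [[0.3793644724380351, 0.29156528984020313], [0.5011861038283415, 0.2922376366625702], [0.5011586753976026, 0.16829782256109316], [0.3789958359885331, 0.1660356319420001]] [0.4402 0.2295 0.014 ] [0.1218 0.1239 0.1222]
w12 [[0.380433793082957, 0.17403802713707928], [0.38044982049127424, 0.2978035646528259], [0.5073096171943501, 0.30177288338192937], [0.5067310369182614, 0.17208267628255444]] [0.4437 0.2364 0.014 ] [0.1238 0.1269 0.1297]
t12 [[0.5023019019111559, 0.2923105891715151], [0.5010333860130083, 0.16780365200765257], [0.3790945954979662, 0.16871861887689316], [0.3793444343968134, 0.29284676587081593]] [0.4404 0.2304 0.014 ] [0.1245 0.1219 0.1241]
nose end top [0.4881 0.2008 0.264 ] axis [0.4705 0.216  0.262 ]
```

{"name": "play_rows", "arguments": {
  "rows": [
    {"rotation": [0,4.5,0],"offset": [-1.5,2.4,-20],"grip": 0.1},
    {"rotation": [0,4.5,0],"offset": [-1.5,2.4,-30],"grip": 0.1},
    {"rotation": [0,4.5,0],"offset": [-1.5,2.4,-30],"grip": 0.1},
    {"rotation": [0,4.5,0],"offset": [0,0,-30],"grip": 0.1},
    {"rotation": [0,0,0],"offset": [0,0,-25],"grip": 0.1},
    {"rotation": [0,0,0],"offset": [0,0,-20],"grip": 0.1},
    {"rotation": [0,0,0],"offset": [0,0,-14],"grip": 0.1},
    {"rotation": [0,0,0],"offset": [0,0,0],"grip": 0.1},
    {"rotation": [0,0,0],"offset": [0,0,0],"grip": 0.1},
    {"rotation": [0,0,0],"offset": [0,0,0],"grip": 0.1}
  ]
}}

```text
time: 22.45
ee_pos: [0.3961, 0.2331, 0.061]
tcp_rot: [[0.952, -0.307, 0.003], [-0.003, 0.0, 1.0], [-0.307, -0.952, -0.001]]
force: [-0.3, -0.5, -1.0]
gripper_width: 0.231
```

```bash
python3 look.py scene s13 180 140 100 90 7; python3 look.py wrist w13;python3 look.py top t13 130 225 90 85 7
```

```text
22.45 [0.3961 0.2331 0.061 ] [-0.2984 -0.5043 -0.9648] [ 64.7488 -75.6409] 0.23051998536003382
22.5 [0.396  0.2331 0.061 ] [ 0.3461 -0.0962 -1.4468] [ 64.746  -75.6425] 0.23272737418628506
22.55 [0.3959 0.2331 0.0609] [-0.1934  0.1998 -1.6963] [ 64.7421 -75.6418] 0.22961596372897866
```

View pics/s13c.png

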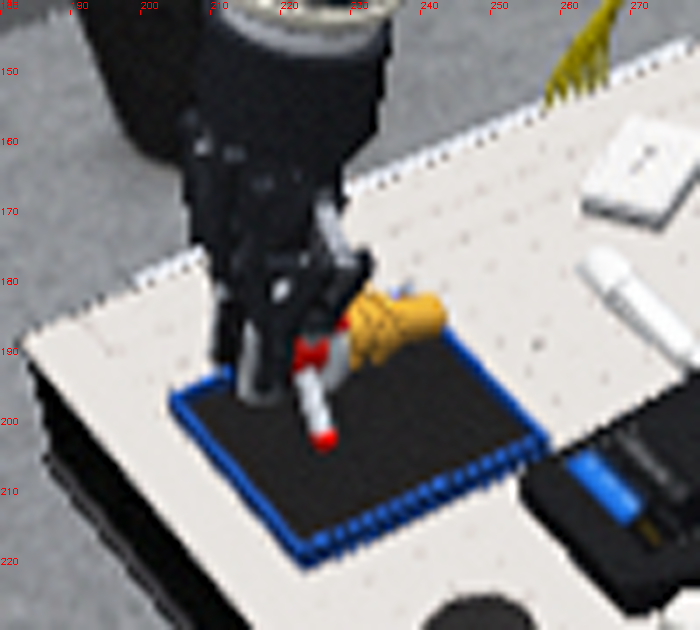

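View pics/w13.png

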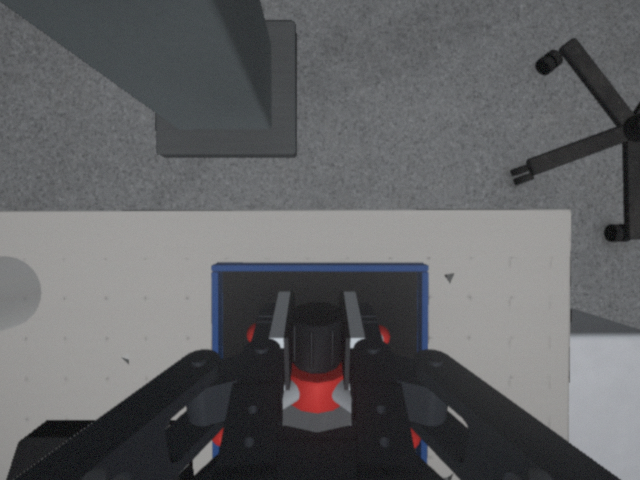

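View pics/t13c.png

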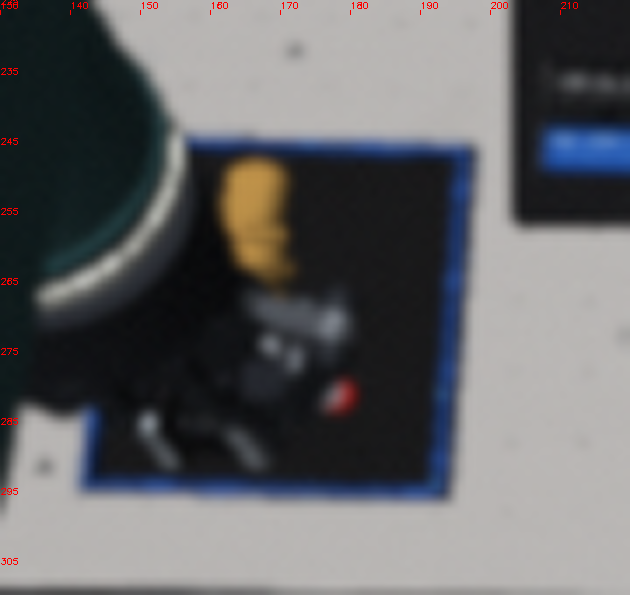

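```bash
python3 - <<'E'
from h import *
import json
S=json.load(open('s13.json'));T=json.load(open('t13.json'))
t=np.array([.396,.2331,.061])
def Ry(d): a=np.radians(d); return np.array([[np.cos(a),0,np.sin(a)],[0,1,0],[-np.sin(a),0,np.cos(a)]])
g=Ry(18)@np.array([0,0,17.])   # grasp point on axis
for e in (-6,-3,0,3,6):
    R=Ry(18+e); f=lambda x,y=0,z=0: t+(g+R@np.array([34.5+x,y,z]))*1e-3
    print(e,'nose',proj(S,f(57)),proj(T,f(57)),'lowtip R',proj(S,f(-13,-31,-31)),proj(T,f(-13,-31,-31)),'z nosebot %.4f ball %.4f'%(f(57,0,-13)[2],f(-13,31,-31)[2]-.006))
E
```

```text
-6 nose [[242.8358 181.8883]] [[165.1957 246.9681]] lowtip R [[227.1259 200.9288]] [[177.6333 279.4549]] z nosebot 0.0454 ball 0.0364
-3 nose [[242.699  183.1804]] [[165.7549 247.7535]] lowtip R [[226.6229 201.3502]] [[177.6547 280.2565]] z nosebot 0.0409 ball 0.0357
0 nose [[242.4926 184.4817]] [[166.2926 248.6277]] lowtip R [[226.105  201.7528]] [[177.6635 281.0685]] z nosebot 0.0365 ball 0.0350
3 nose [[242.2176 185.7892]] [[166.8077 249.5877]] lowtip R [[225.5735 202.1353]] [[177.6597 281.8891]] z nosebot 0.0322 ball 0.0345
6 nose [[241.875  187.0995]] [[167.2992 250.6301]] lowtip R [[225.0297 202.497 ]] [[177.6433 282.7163]] z nosebot 0.0281 ball 0.0341
```

{"name": "play_rows", "arguments": {
  "rows": [
    {"rotation": [0,0,0],"offset": [0,0,-10],"grip": 0.1},
    {"rotation": [0,0,0],"offset": [0,0,-8],"grip": 0.1},
    {"rotation": [0,0,0],"offset": [0,0,-4],"grip": 0.1},
    {"rotation": [0,0,0],"offset": [0,0,-2],"grip": 0.1},
    {"rotation": [0,0,0],"offset": [0,0,-1],"grip": 0.1},
    {"rotation": [0,0,0],"offset": [0,0,-1],"grip": 0.1},
    {"rotation": [0,0,0],"offset": [0,0,0],"grip": 0.1},
    {"rotation": [0,0,0],"offset": [0,0,0],"grip": 0.1},
    {"rotation": [0,0,0],"offset": [0,0,0],"grip": 0.1},
    {"rotation": [0,0,0],"offset": [0,0,0],"grip": 0.1}
  ]
}}

```text
time: 23.85
ee_pos: [0.3955, 0.233, 0.0343]
tcp_rot: [[0.951, -0.309, 0.003], [-0.004, -0.0, 1.0], [-0.309, -0.951, -0.001]]
force: [-0.1, -0.2, -0.5]
gripper_width: 0.229
```

```bash
python3 - <<'E'
from cell import bot
import numpy as np
s=bot.get_state();print(s['ee_pos'],s['force'],s['torque'])
E
```

```text
[0.39547912 0.23295102 0.03432183] [-0.10363567 -0.21604426 -0.54012843] [-0.0094882  -0.16551663 -0.06832981]
```

{"name": "play_rows", "arguments": {
  "rows": [
    {"rotation": [0,0,0],"offset": [0,0,-0.5],"grip": 0.1},
    {"rotation": [0,0,0],"offset": [0,0,-0.5],"grip": 0.1},
    {"rotation": [0,0,0],"offset": [0,0,-0.5],"grip": 0.1},
    {"rotation": [0,0,0],"offset": [0,0,0],"grip": 0.1},
    {"rotation": [0,0,0],"offset": [0,0,0],"grip": 0.1},
    {"rotation": [0,0,0],"offset": [0,0,0],"grip": 0.1},
    {"rotation": [0,0,0],"offset": [0,0,0],"grip": 0.1},
    {"rotation": [0,0,0],"offset": [0,0,0],"grip": 0.1},
    {"rotation": [0,0,0],"offset": [0,0,0],"grip": 0.1},
    {"rotation": [0,0,0],"offset": [0,0,0],"grip": 0.1}
  ]
}}

```text
time: 25.1
ee_pos: [0.3954, 0.2329, 0.0328]
tcp_rot: [[0.951, -0.309, 0.003], [-0.004, -0.0, 1.0], [-0.309, -0.951, -0.001]]
force: [0.4, -0.8, -1.0]
gripper_width: 0.232
```

```bash
python3 - <<'E'
from cell import bot
import numpy as np
s=bot.get_state();print(s['ee_pos'],s['force'],s['torque'])
E
python3 look.py scene s14 180 140 100 90 7
```

```text
[0.39544674 0.23292535 0.03276772] [ 0.39917364 -0.81962375 -1.02794193] [ 0.00709613 -0.1961173  -0.02009451]
25.1 [0.3954 0.2329 0.0328] [ 0.3992 -0.8196 -1.0279] [ 61.4139 -76.0335] 0.23165857800767375
```

View pics/s14c.png

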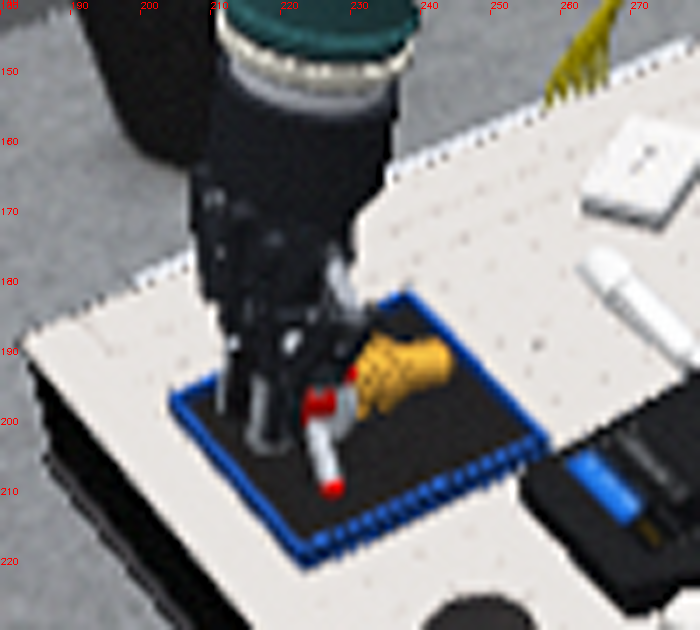

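Still no contact. I'll lower it in 0.5 mm rows.

{"name": "play_rows", "arguments": {
  "rows": [
    {"rotation": [0,0,0],"offset": [0,0,-0.5],"grip": 0.1},
    {"rotation": [0,0,0],"offset": [0,0,-0.5],"grip": 0.1},
    {"rotation": [0,0,0],"offset": [0,0,-0.5],"grip": 0.1},
    {"rotation": [0,0,0],"offset": [0,0,-0.5],"grip": 0.1},
    {"rotation": [0,0,0],"offset": [0,0,0],"grip": 0.1},
    {"rotation": [0,0,0],"offset": [0,0,0],"grip": 0.1},
    {"rotation": [0,0,0],"offset": [0,0,0],"grip": 0.1},
    {"rotation": [0,0,0],"offset": [0,0,0],"grip": 0.1},
    {"rotation": [0,0,0],"offset": [0,0,0],"grip": 0.1},
    {"rotation": [0,0,0],"offset": [0,0,0],"grip": 0.1}
  ]
}}

```text
time: 26.4
ee_pos: [0.3954, 0.233, 0.0308]
tcp_rot: [[0.951, -0.309, 0.004], [-0.004, 0.0, 1.0], [-0.309, -0.951, -0.001]]
force: [-0.7, 0.4, 3.7]
gripper_width: 0.233
```

{"name": "play_rows", "arguments": {
  "rows": [
    {"rotation": [0,0,0],"offset": [0,0,-0.5],"grip": 0.1},
    {"rotation": [0,0,0],"offset": [0,0,-0.5],"grip": 0.1},
    {"rotation": [0,0,0],"offset": [0,0,-0.5],"grip": 0.1},
    {"rotation": [0,0,0],"offset": [0,0,-0.5],"grip": 0.1},
    {"rotation": [0,0,0],"offset": [0,0,0],"grip": 0.1},
    {"rotation": [0,0,0],"offset": [0,0,0],"grip": 0.1},
    {"rotation": [0,0,0],"offset": [0,0,0],"grip": 0.1},
    {"rotation": [0,0,0],"offset": [0,0,0],"grip": 0.1},
    {"rotation": [0,0,0],"offset": [0,0,0],"grip": 0.1},
    {"rotation": [0,0,0],"offset": [0,0,0],"grip": 0.1}
  ]
}}

```text
time: 27.65
ee_pos: [0.395, 0.2333, 0.03]
tcp_rot: [[0.951, -0.31, 0.004], [-0.004, 0.001, 1.0], [-0.31, -0.951, -0.001]]
force: [-2.7, 1.0, 17.1]
gripper_width: 0.236
```

```bash
python3 - <<'E'
from cell import bot
import numpy as np
s=bot.get_state();print(s['ee_pos'],s['force'],s['torque'])
E
python3 look.py scene s15 180 140 100 90 7
```

```text
[0.39498805 0.23329535 0.03000218] [-2.71061478  0.98785428 17.11179996] [-0.02821055  0.91087892 -0.18187719]
27.65 [0.395  0.2333 0.03  ] [-2.7106  0.9879 17.1118] [ 61.1135 -76.0821] 0.23589274858338696
```

View pics/s15c.png

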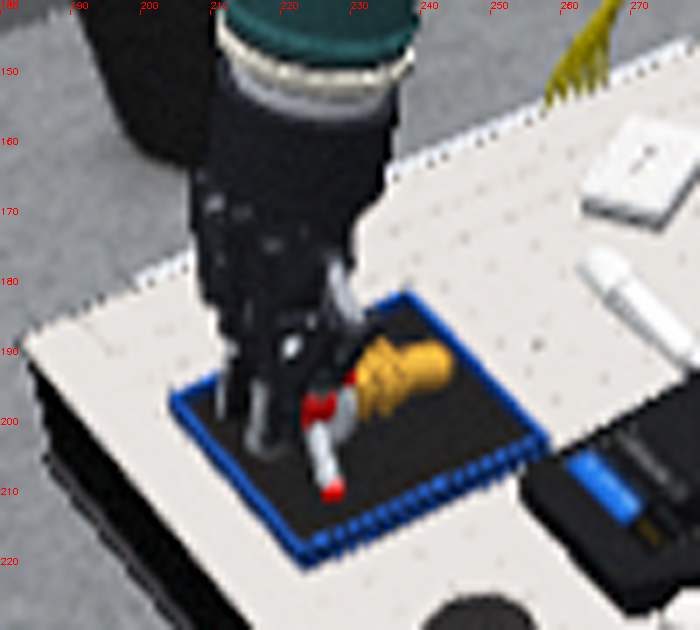

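{"name": "play_rows", "arguments": {
  "rows": [
    {"rotation": [0,0,0],"offset": [0,0,1.2],"grip": 0.1},
    {"rotation": [0,1,0],"offset": [0.4,0,0.3],"grip": 0.1},
    {"rotation": [0,0.7,0],"offset": [0.3,0,0.2],"grip": 0.1},
    {"rotation": [0,0,0],"offset": [0,0,0],"grip": 0.1},
    {"rotation": [0,0,0],"offset": [0,0,0],"grip": 0.1},
    {"rotation": [0,0,0],"offset": [0,0,0],"grip": 0.1},
    {"rotation": [0,0,0],"offset": [0,0,0],"grip": 0.1},
    {"rotation": [0,0,0],"offset": [0,0,0],"grip": 0.1},
    {"rotation": [0,0,0],"offset": [0,0,0],"grip": 0.1},
    {"rotation": [0,0,0],"offset": [0,0,0],"grip": 0.1}
  ]
}}

```text
time: 28.95
ee_pos: [0.3958, 0.2334, 0.031]
tcp_rot: [[0.941, -0.338, 0.004], [-0.004, 0.001, 1.0], [-0.338, -0.941, -0.001]]
force: [-2.0, 2.4, 8.1]
gripper_width: 0.227
```

```bash
python3 - <<'E'
from cell import bot
import numpy as np
s=bot.get_state();print(s['ee_pos'],s['force'],s['torque'])
E
```

```text
[0.39583658 0.23343979 0.0309537 ] [-1.98415551  2.43355228  8.10778331] [ 0.16411334  0.5198837  -0.17508892]
```

{"name": "play_rows", "arguments": {
  "rows": [
    {"rotation": [0,0,0],"offset": [0,0,0.4],"grip": 0.1},
    {"rotation": [0,1,0],"offset": [0.4,0,0.3],"grip": 0.1},
    {"rotation": [0,1,0],"offset": [0.4,0,0.3],"grip": 0.1},
    {"rotation": [0,0,0],"offset": [0,0,0],"grip": 0.1},
    {"rotation": [0,0,0],"offset": [0,0,0],"grip": 0.1},
    {"rotation": [0,0,0],"offset": [0,0,0],"grip": 0.1},
    {"rotation": [0,0,0],"offset": [0,0,0],"grip": 0.1},
    {"rotation": [0,0,0],"offset": [0,0,0],"grip": 0.1},
    {"rotation": [0,0,0],"offset": [0,0,0],"grip": 0.1},
    {"rotation": [0,0,0],"offset": [0,0,0],"grip": 0.1}
  ]
}}

```text
time: 30.2
ee_pos: [0.3969, 0.2333, 0.0317]
tcp_rot: [[0.929, -0.371, 0.004], [-0.004, 0.001, 1.0], [-0.371, -0.929, -0.001]]
force: [-0.4, 3.4, 6.5]
gripper_width: 0.23
```

```bash
python3 - <<'E'
from cell import bot
import numpy as np
s=bot.get_state();print(s['ee_pos'],s['force'],s['torque'])
E
python3 look.py scene s16 200 165 60 55 12
```

```text
[0.39691192 0.233336   0.03167224] [-0.40303245  3.38354734  6.45297714] [ 0.24776921  0.46443075 -0.23369215]
30.2 [0.3969 0.2333 0.0317] [-0.403   3.3835  6.453 ] [ 65.8218 -76.9356] 0.23040189990105253
```

View pics/s16c.png

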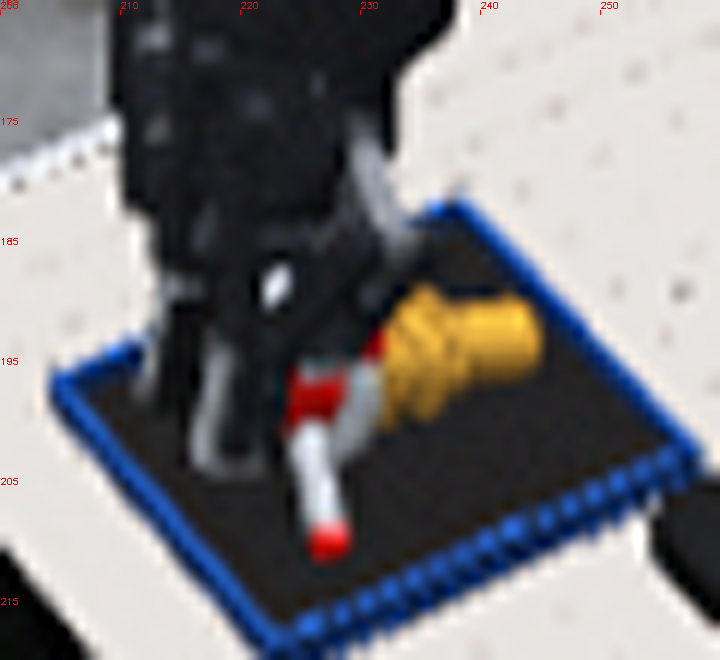

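```bash
python3 - <<'E'
from h import *
import json
S=json.load(open('s16.json'))
t=np.array([.3969,.2333,.0317])
def Ry(d): a=np.radians(d); return np.array([[np.cos(a),0,np.sin(a)],[0,1,0],[-np.sin(a),0,np.cos(a)]])
g=Ry(21.7)@np.array([0,0,17.])
for e in (-9,-6,-3,0,3):
    R=Ry(21.7+e); f=lambda x,y=0,z=0: t+(g+R@np.array([34.5+x,y,z]))*1e-3
    print(e,'nose top/bot',proj(S,f(57,0,13)),proj(S,f(57,0,-13)),proj(S,f(57)),'tip',proj(S,f(-13,-31,-31)),'hub',proj(S,f(-20,0,0)),'z nosebot %.4f ball %.4f'%(f(57,0,-13)[2],f(-13,31,-31)[2]-.006))
E
```

```text
-9 nose top/bot [[244.7432 185.7223]] [[244.0937 192.5348]] [[244.4167 189.1474]] tip [[228.9032 207.8635]] hub [[222.4933 194.677 ]] z nosebot 0.0147 ball 0.0065
-6 nose top/bot [[244.7761 186.9547]] [[243.7546 193.8259]] [[244.2627 190.4083]] tip [[228.4048 208.2751]] hub [[222.4752 194.8812]] z nosebot 0.0102 ball 0.0058
-3 nose top/bot [[244.7384 188.205 ]] [[243.3496 195.1177]] [[244.0405 191.6785]] tip [[227.8921 208.6682]] hub [[222.4456 195.0876]] z nosebot 0.0058 ball 0.0052
0 nose top/bot [[244.6307 189.4699]] [[242.88   196.4071]] [[243.7512 192.9548]] tip [[227.3665 209.0419]] hub [[222.4045 195.2957]] z nosebot 0.0016 ball 0.0047
3 nose top/bot [[244.4536 190.7464]] [[242.3471 197.6912]] [[243.3957 194.234 ]] tip [[226.8292 209.3951]] hub [[222.352  195.5049]] z nosebot -0.0026 ball 0.0043
```

{"name": "play_rows", "arguments": {
  "rows": [
    {"rotation": [0,0,0],"offset": [0,0,0.3],"grip": 0.24},
    {"rotation": [0,0,0],"offset": [0,0,0],"grip": 0.27},
    {"rotation": [0,0,0],"offset": [0,0,0],"grip": 0.3},
    {"rotation": [0,0,0],"offset": [0,0,0],"grip": 0.35},
    {"rotation": [0,0,0],"offset": [0,0,0],"grip": 0.42},
    {"rotation": [0,0,0],"offset": [0,0,0],"grip": 0.5},
    {"rotation": [0,0,0],"offset": [0,0,0],"grip": 0.55},
    {"rotation": [0,0,0],"offset": [0,0,0],"grip": 0.55},
    {"rotation": [0,0,0],"offset": [0,0,0],"grip": 0.55},
    {"rotation": [0,0,0],"offset": [0,0,0],"grip": 0.55}
  ],
  "squeeze": 20
}}

```text
time: 31.5
ee_pos: [0.397, 0.2329, 0.0318]
tcp_rot: [[0.929, -0.37, 0.003], [-0.004, -0.0, 1.0], [-0.37, -0.929, -0.001]]
force: [0.1, -0.2, -0.4]
gripper_width: 0.55
```

```bash
python3 look.py wrist w17; python3 look.py scene s17 200 165 60 55 12
```

```text
31.5 [0.397  0.2329 0.0318] [ 0.1071 -0.2274 -0.4148] [ 65.7728 -76.9259] 0.5501010960221997
31.55 [0.397  0.2329 0.0318] [0.0383 0.2731 0.5133] [ 65.7712 -76.9252] 0.5497217571683924
```

View pics/w17.png

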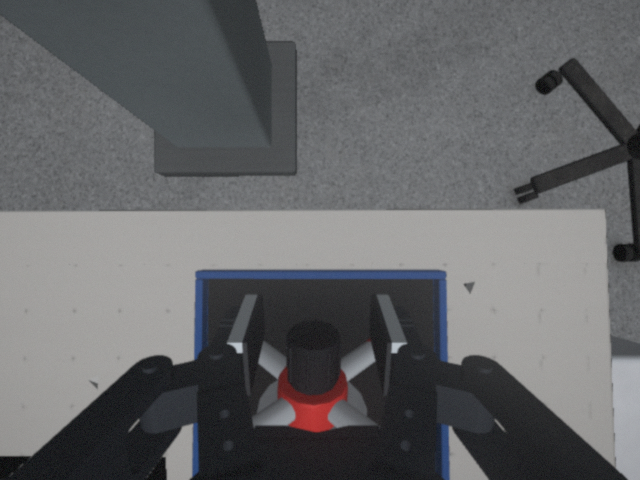

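View pics/s17c.png

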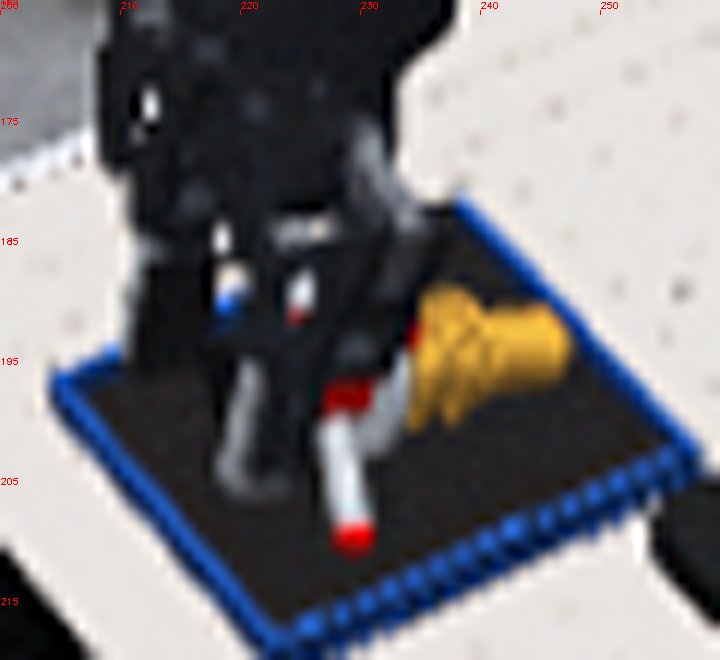

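{"name": "play_rows", "arguments": {
  "rows": [
    {"rotation": [0,0,0],"offset": [2,0,5],"grip": 0.55},
    {"rotation": [0,0,0],"offset": [3.5,0,10],"grip": 0.55},
    {"rotation": [0,0,0],"offset": [5,0,15],"grip": 0.55},
    {"rotation": [0,0,0],"offset": [5,0,20],"grip": 0.55},
    {"rotation": [0,0,0],"offset": [0,0,30],"grip": 0.55},
    {"rotation": [0,0,0],"offset": [0,0,40],"grip": 0.55},
    {"rotation": [0,0,0],"offset": [0,0,40],"grip": 0.55},
    {"rotation": [0,-5,0],"offset": [-20,0,20],"grip": 0.55},
    {"rotation": [0,-5,0],"offset": [-10,0,0],"grip": 0.55},
    {"rotation": [0,0,0],"offset": [0,0,0],"grip": 0.55}
  ]
}}

```text
time: 32.85
ee_pos: [0.3809, 0.2329, 0.2136]
tcp_rot: [[0.98, -0.201, 0.002], [-0.002, 0.0, 1.0], [-0.201, -0.98, -0.0]]
force: [0.6, 0.4, 0.2]
gripper_width: 0.551
```

```bash
python3 look.py wrist w18; python3 look.py scene s18 200 165 60 55 12; python3 look.py top t18 130 225 90 85 7
```

```text
32.85 [0.3809 0.2329 0.2136] [0.6246 0.3793 0.1755] [ 77.0426 -71.7983] 0.5510757442264417
32.9 [0.3821 0.233  0.2131] [ 0.6441 -0.6736 -0.4262] [ 77.0503 -71.8161] 0.5467537500797764
32.95 [0.383  0.2331 0.2126] [-0.147  -0.1343  0.8615] [ 77.0387 -71.8178] 0.5533178558145739
```

View pics/w18.png

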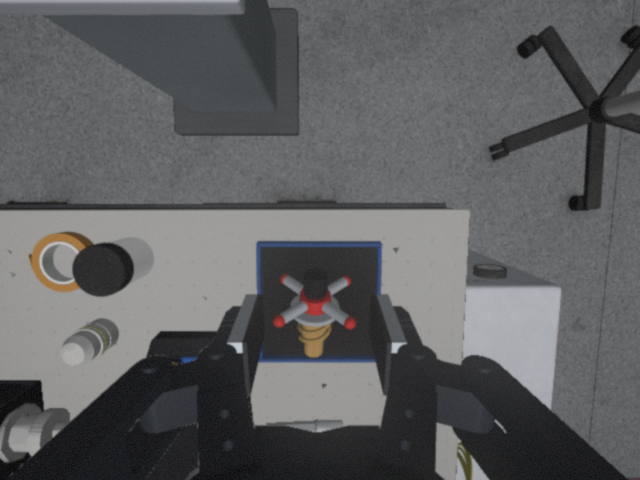

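View pics/s18c.png

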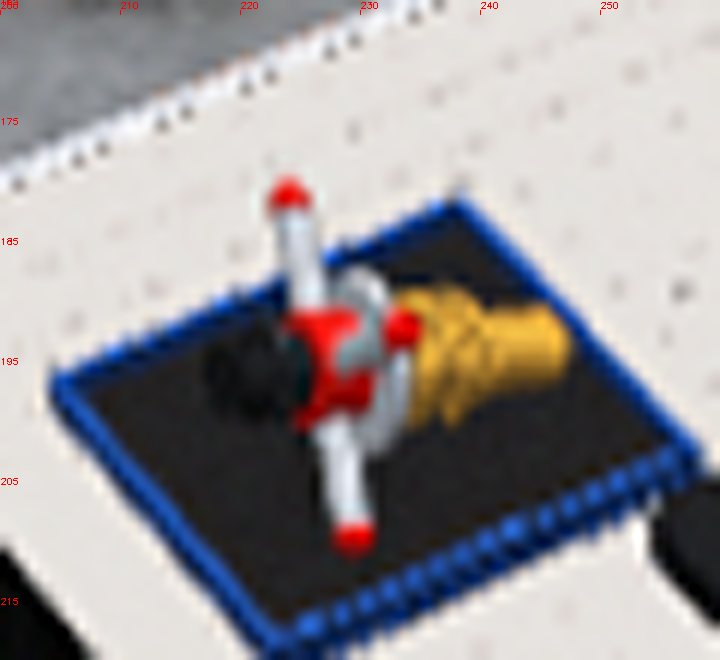

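View pics/t18c.png

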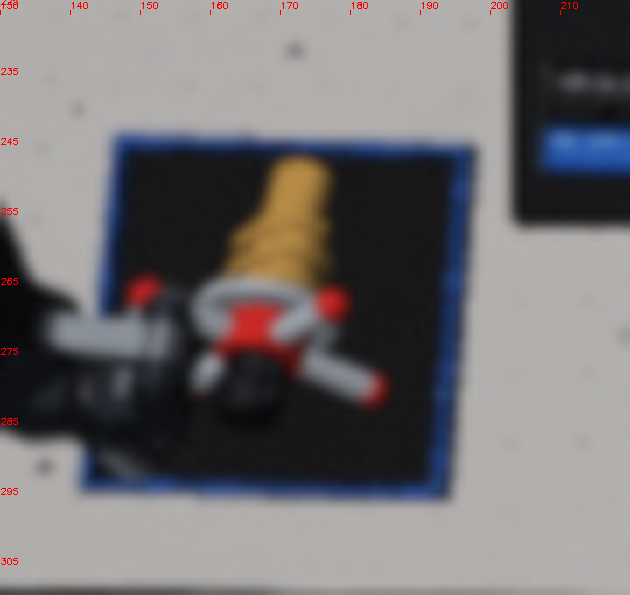

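View pics/s18.png

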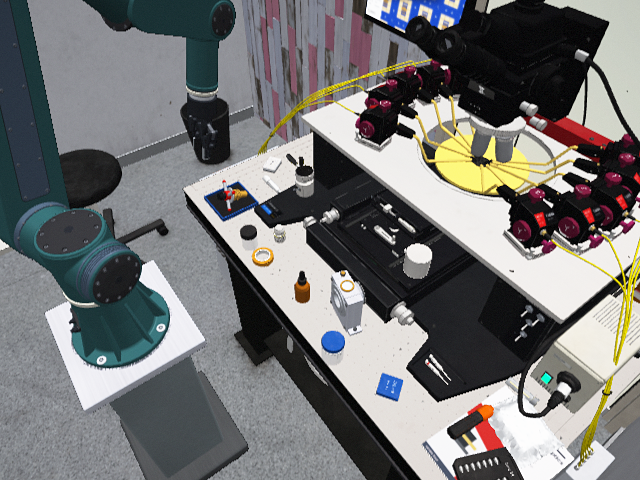

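```bash
python3 - <<'E'
from h import *
import json
a=cv2.imread('pics/scene0.png').astype(int);b=cv2.imread('pics/s18.png').astype(int)
for n,(u,v,r) in dict(bottle=(302,288,16),jar=(333,342,16),can=(249,237,12),obj=(279,233,8),roll=(262,256,12),cal=(391,386,16)).items():
    print(n,abs(a-b)[v-r:v+r,u-r:u+r].mean().round(2))
T=json.load(open('t18.json'));print(atz(T,171.5,247.5,.03),atz(T,171.5,247.5,.02))
from cell import bot;print(bot.get_state()['time'],bot.get_state()['joint_velocities'])
E
```

```text
bottle 1.36
jar 1.35
can 1.41
obj 1.36
roll 1.25
cal 1.39
[0.4943 0.2267 0.03  ] [0.4959 0.2297 0.02  ]
33.0 [-0.3595  1.1853 -0.3557 -0.0888 -0.2854  0.2047]
```

The plug is within the tray walls: its nose is at x ≈ 0.495 and the inner wall at about 0.500. The bystanders' pixels match the first picture to within noise. Handing in.

```bash
python3 - <<'E'
from cell import job
print(job.hand_in())
E
```

```text
the job is handed in; nothing more can be done
None
```

The plug is unscrewed, out of the port and lying inside the blue tray. I handed the job in at about 33 s of the allowed 66 s; the hand-in gave no verdict.

**What I did:** I pushed the spokes round from above with the shut fingers, by about 260° in all. I then pinched the stub, drew the plug straight out about 56 mm, and lowered it nose-down into the tray until it touched. After opening, I backed the gripper off.

**Last checks:**
- **Plug:** it rests on two spokes and its nose, inside the tray walls. The nose is about 4–5 mm from the far wall.
- **Bystanders:** the bottle, jar, can, spare objective, tape roll and blue box match the first picture to within noise. I did not check the grey tip box.
- **Robot:** the gripper is clear of everything.

**What did not go to plan:**
- **First push:** it was set too high and jammed on a spoke tip, with about 32 N upward and 43 N in total at the wrist. I backed off and repeated it lower without trouble. The judged limits are 40 N pressing by the arm or gripper body and 120 N at the wrist. This contact was at the fingers, and readings only come at the end of a call, so a brief higher peak would not show.
- **Second push:** it turned the plug less than intended, so I added a fourth push.
- **Lowering:** I overshot the touch slightly, reaching about 17 N, and eased off before opening.
- **Release:** the plug slid about 5 mm forward as the fingers opened.
- **Measurements:** wrist-camera fits disagreed by up to 6 pixels, which is a few millimetres. It also put the tray centre about 6 mm further to the left than the other two cameras.

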